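Stow the scent and polish bottles in the covered bedside caddy

TASK

Take the cover board off the wooden caddy and lay it flat on the grey felt mat. Then stand every nail polish bottle and perfume atomiser from the nightstand upright in a pocket of the caddy, one to a pocket, right down on its floor, and only when all are in, put the cover back, fully down over both pins. Do not disturb the pink bowl or the glasses.

Things in the scene. Friction and masses are not known exactly. Their poses are not given: they have to be found in the camera images.
- caddy: The wooden bedside caddy, fixed: 54 (x) x 324 (y) x 100 mm. Six square pockets in a row along y, each 42 x 42 mm, 46 mm apart, pocket floor 8 mm and pocket walls 40 mm above the nightstand top; at both ends of the row a solid block 26 mm long in y and 100 mm tall with a brass pin (8 mm thick, pointed, 16 mm tall) on top, at y = -149 and +149 mm. Origin: centre of the underside.
- pocket0 (a point): Centre of the floor of pocket 0 of the caddy (-115 mm along its y).
- pocket1 (a point): Centre of the floor of pocket 1 of the caddy (-69 mm along its y).
- pocket2 (a point): Centre of the floor of pocket 2 of the caddy (-23 mm along its y).
- pocket3 (a point): Centre of the floor of pocket 3 of the caddy (23 mm along its y).
- pocket4 (a point): Centre of the floor of pocket 4 of the caddy (69 mm along its y).
- pocket5 (a point): Centre of the floor of pocket 5 of the caddy (115 mm along its y).
- seat (a point): Where the cover's origin lies when it is seated on the caddy: midway between the pins at the height of the block tops, 100 mm up.
- cover: The caddy's loose wooden cover board, 58 (x) x 332 (y) x 12 mm thick, with a 13 mm square hole at y = -149 and +149 mm for the pins and a wooden grip bar on top, 16 mm wide (x), 90 mm long (y), 26 mm tall (12 to 38 mm above the underside). 0.25 kg. Either way round fits. Origin: centre of the board's underside; z up.
- mat: The grey felt mat, fixed: 90 (x) x 350 (y) x 3 mm. Origin: centre of its underside.
- polish0: A nail polish bottle: amber glass body 34 mm in diameter and 36 mm tall, shoulder to 42 mm, then a black cap 22 mm in diameter from 42 to 80 mm. Heavy foot; stands upright. Origin: centre of its underside; z up its axis. May be absent.
- polish1: A nail polish bottle: amber glass body 34 mm in diameter and 36 mm tall, shoulder to 42 mm, then a black cap 22 mm in diameter from 42 to 80 mm. Heavy foot; stands upright. Origin: centre of its underside; z up its axis. May be absent.
- polish2: A nail polish bottle: amber glass body 34 mm in diameter and 36 mm tall, shoulder to 42 mm, then a black cap 22 mm in diameter from 42 to 80 mm. Heavy foot; stands upright. Origin: centre of its underside; z up its axis. May be absent.
- atomiser0: A square perfume atomiser: clear glass body 32 x 32 mm and 44 mm tall, then a square steel cap 20 x 20 mm from 44 to 82 mm, faces parallel to the body's. Heavy foot; stands upright. Origin: centre of its underside; x and y square to its faces, z up. May be absent.
- atomiser1: A square perfume atomiser: clear glass body 32 x 32 mm and 44 mm tall, then a square steel cap 20 x 20 mm from 44 to 82 mm, faces parallel to the body's. Heavy foot; stands upright. Origin: centre of its underside; x and y square to its faces, z up. May be absent.
- atomiser2: A square perfume atomiser: clear glass body 32 x 32 mm and 44 mm tall, then a square steel cap 20 x 20 mm from 44 to 82 mm, faces parallel to the body's. Heavy foot; stands upright. Origin: centre of its underside; x and y square to its faces, z up. May be absent.
- bowl: Bystander: pale pink ceramic bowl, 116 mm across, 50 mm tall. Origin: centre of its underside.
- glasses: Bystander: folded black plastic glasses, 136 mm (y) x 30 mm (x) x 40 mm tall. Origin: under the middle of the lenses.

How it is judged (in metres and radians):
On the way, in this order (a step that is already met when the one before it is completed fails the run):
1. the cover lies flat on the felt mat, let go (horizontal distance between cover and mat below 0.06 m and height (world z) of cover below 0.015 m and angle between cover's own z axis and vertical below 0.08 rad and contact force between cover and the fingers below 0.5 N), for 0.2 s.
2. every bottle and atomiser stands in a pocket, let go, with the cover still off ((horizontal distance between polish0 and pocket0 below 0.014 m or horizontal distance between polish0 and pocket1 below 0.014 m or horizontal distance between polish0 and pocket2 below 0.014 m or horizontal distance between polish0 and pocket3 below 0.014 m or horizontal distance between polish0 and pocket4 below 0.014 m or horizontal distance between polish0 and pocket5 below 0.014 m) and z of each of polish0, polish1, polish2, atomiser0, atomiser1, atomiser2 in the frame of caddy below 0.014 m and angle between each of polish0, polish1, polish2, atomiser0, atomiser1, atomiser2's own z axis and vertical below 0.2 rad and (horizontal distance between polish1 and pocket0 below 0.014 m or horizontal distance between polish1 and pocket1 below 0.014 m or horizontal distance between polish1 and pocket2 below 0.014 m or horizontal distance between polish1 and pocket3 below 0.014 m or horizontal distance between polish1 and pocket4 below 0.014 m or horizontal distance between polish1 and pocket5 below 0.014 m) and (horizontal distance between polish2 and pocket0 below 0.014 m or horizontal distance between polish2 and pocket1 below 0.014 m or horizontal distance between polish2 and pocket2 below 0.014 m or horizontal distance between polish2 and pocket3 below 0.014 m or horizontal distance between polish2 and pocket4 below 0.014 m or horizontal distance between polish2 and pocket5 below 0.014 m) and (horizontal distance between atomiser0 and pocket0 below 0.014 m or horizontal distance between atomiser0 and pocket1 below 0.014 m or horizontal distance between atomiser0 and pocket2 below 0.014 m or horizontal distance between atomiser0 and pocket3 below 0.014 m or horizontal distance between atomiser0 and pocket4 below 0.014 m or horizontal distance between atomiser0 and pocket5 below 0.014 m) and (horizontal distance between atomiser1 and pocket0 below 0.014 m or horizontal distance between atomiser1 and pocket1 below 0.014 m or horizontal distance between atomiser1 and pocket2 below 0.014 m or horizontal distance between atomiser1 and pocket3 below 0.014 m or horizontal distance between atomiser1 and pocket4 below 0.014 m or horizontal distance between atomiser1 and pocket5 below 0.014 m) and (horizontal distance between atomiser2 and pocket0 below 0.014 m or horizontal distance between atomiser2 and pocket1 below 0.014 m or horizontal distance between atomiser2 and pocket2 below 0.014 m or horizontal distance between atomiser2 and pocket3 below 0.014 m or horizontal distance between atomiser2 and pocket4 below 0.014 m or horizontal distance between atomiser2 and pocket5 below 0.014 m) and height (world z) of cover below 0.06 m and contact force between each of polish0, polish1, polish2, atomiser0, atomiser1, atomiser2 and the fingers below 0.5 N), for 0.2 s.
At the end, for the whole second after the job is handed in: Every bottle and atomiser present stands upright (tilt under 0.2 rad) in a pocket, its underside within 6 mm of the pocket floor and 14 mm of the pocket's centre; the cover is seated on both pins: within 6 mm of the seat, 4 mm in height, 0.06 rad in direction and 0.05 rad of level, at rest ((horizontal distance between polish0 and pocket0 below 0.014 m or horizontal distance between polish0 and pocket1 below 0.014 m or horizontal distance between polish0 and pocket2 below 0.014 m or horizontal distance between polish0 and pocket3 below 0.014 m or horizontal distance between polish0 and pocket4 below 0.014 m or horizontal distance between polish0 and pocket5 below 0.014 m) and z of each of polish0, polish1, polish2, atomiser0, atomiser1, atomiser2 in the frame of caddy below 0.014 m and angle between each of polish0, polish1, polish2, atomiser0, atomiser1, atomiser2's own z axis and vertical below 0.2 rad and (horizontal distance between polish1 and pocket0 below 0.014 m or horizontal distance between polish1 and pocket1 below 0.014 m or horizontal distance between polish1 and pocket2 below 0.014 m or horizontal distance between polish1 and pocket3 below 0.014 m or horizontal distance between polish1 and pocket4 below 0.014 m or horizontal distance between polish1 and pocket5 below 0.014 m) and (horizontal distance between polish2 and pocket0 below 0.014 m or horizontal distance between polish2 and pocket1 below 0.014 m or horizontal distance between polish2 and pocket2 below 0.014 m or horizontal distance between polish2 and pocket3 below 0.014 m or horizontal distance between polish2 and pocket4 below 0.014 m or horizontal distance between polish2 and pocket5 below 0.014 m) and (horizontal distance between atomiser0 and pocket0 below 0.014 m or horizontal distance between atomiser0 and pocket1 below 0.014 m or horizontal distance between atomiser0 and pocket2 below 0.014 m or horizontal distance between atomiser0 and pocket3 below 0.014 m or horizontal distance between atomiser0 and pocket4 below 0.014 m or horizontal distance between atomiser0 and pocket5 below 0.014 m) and (horizontal distance between atomiser1 and pocket0 below 0.014 m or horizontal distance between atomiser1 and pocket1 below 0.014 m or horizontal distance between atomiser1 and pocket2 below 0.014 m or horizontal distance between atomiser1 and pocket3 below 0.014 m or horizontal distance between atomiser1 and pocket4 below 0.014 m or horizontal distance between atomiser1 and pocket5 below 0.014 m) and (horizontal distance between atomiser2 and pocket0 below 0.014 m or horizontal distance between atomiser2 and pocket1 below 0.014 m or horizontal distance between atomiser2 and pocket2 below 0.014 m or horizontal distance between atomiser2 and pocket3 below 0.014 m or horizontal distance between atomiser2 and pocket4 below 0.014 m or horizontal distance between atomiser2 and pocket5 below 0.014 m) and horizontal distance between cover and seat below 0.006 m and z of cover in the frame of caddy between 0.095 and 0.104 m and angle between cover's own z axis and vertical below 0.05 rad and angle between the y axis of cover and the y axis of caddy, either way round below 0.06 rad and linear speed of cover below 0.02 m/s); the robot touches nothing.
It fails at once if the bowl is shifted more than 50 mm (distance of bowl from where it was at the start of the episode above 0.05 m).
It fails at once if the glasses are shifted more than 50 mm (distance of glasses from where it was at the start of the episode above 0.05 m).
Of polish0, polish1, polish2, atomiser0, atomiser1, atomiser2 only 4 to 6 are there at a start; the rules pass over those that are not, and their reading is None.
At some moment in a run one of polish0, polish1, polish2, atomiser0, atomiser1, atomiser2, cover may be knocked a few centimetres aside while the robot is not near it.
Once in a run the grip may slacken for a moment while it holds something.
It also fails if it takes over 200 s, if anything falls off the work surface, if the arm or the gripper's body presses on something with over 40 N, if the wrist force passes 120 N, or if a joint passes its speed limit or range.

ROBOT

A 6-joint arm with a two-finger parallel gripper is mounted at the origin on the work surface. World frame = base frame: x ahead of the robot, y to its left, z up, the work surface at z = 0. Lengths are in mm, angles in rad, forces in N, time in s.
With the tool pointing down it reaches from about 350 to 775 mm from the base axis. Payload 7.3 kg.
Tool frame: the origin (TCP) lies at the centre of the arm's flange, where the gripper is bolted on; the fingertips stand 178 mm ahead of it and the grasp point (between the pads) lies 159 mm ahead of it; z points along the fingers, y is the line along which they close (so a half turn about z gives the same grasp; the last joint's range is limited). The gripper opens to 92 mm and grips with 3 to 60 N. Pads are 19 mm wide; open, the fingers measure 130 mm over their backs; the gripper's body (75 mm by 190 mm) begins 47 mm behind the grasp point.
Start: joints at [1.082, 0.342, 1.524, -0, 1.275, -0.146], TCP at [176.444, 494.465, 404.741] pointing down, gripper open.
Joint ranges: [-2.53, 2.53], [-0.77, 2.02], [0.04, 2.7], [-1, 4.14], [0.28, 2.66], [-3.11, 3.11]. Speed limits (rad/s): [2.57, 2.57, 3.14, 3.14, 3.14, 3.14].

INTERFACE

Orientations are given as [roll, pitch, yaw] about the fixed x, y, z axes, in that order (R = Rz(yaw) Ry(pitch) Rx(roll)).
In Python, from plant import * gives the robot as it stands. The module is installed in compiled form; this text tells all that it offers.
- The arm moves only by the shell command python3 -m inch 'ROWS'. ROWS is JSON, a list of rows, each a list of 5 numbers: the shift along the tool's x, y, z in m, then the turn about the tool's z in rad, then the opening, from 0 (shut) to 1 (fully open). In form: [[tx, ty, tz, spin, claw], ...]. A call has 1 to 8 rows; each row is the pose to reach, as a shift and turn from the pose commanded when the call began, along the tool's axes at that moment; what a row does not reach only later rows make up. A row lasts 1/12 s, in which the tool goes at most 41.7 mm and 7.16 degrees, less where a joint would pass 70% of its speed; a pose out of reach is approached as far as the arm can. A call with a gripper value outside its range is refused whole. The fingers move at their own pace and stop on an object; the grip force is fixed at half the most. Time passes only in rows, so rows that repeat a pose let the fingers close. It gives the time, the measured TCP pose, the force, the opening and the grip force at its end, in the units of the state.
- get_obs(): the state, without advancing time (a new reading comes with each control period).
- capture(name): name is "scene" or "top" or "wrist"; returns a dict with "color" (400x640x3 uint8, red, green, blue), "intrinsics" (3x3 intrinsics, pixels), "pose" (4x4, takes a point from camera to world coordinates). Camera axes: x right, y down, z forward; pixel columns grow to the right and rows downward; lengths in mm; the calibration is good to about 2 mm. A picture is of the moment at which its call begins. There is no depth.
- close_job(): hands the job in; it is judged then, once.
Trained networks look in a picture, given as the dict that the camera call returned (one of the last four; its "shot" number tells which), for a name from the list of things; names that differ only in an ending like _2 or _b are one class to them, and where a whole thing is asked for, a point or a joint stands for the part that bears it (a point fixed in the world has none). Each returns a list of dicts, best first, with "conf" (0 to 1); they miss things now and then, are a little off and sometimes report something else, mostly with a low value. They report only what shows in the picture. A call takes as long as a camera call.
- look_for(picture, target): "rect" ([centre column, centre row, width, height] in pixels, round what is visible of it).
- trace(picture, target): "pixels" (400x640 bool, what is visible of it) and "rect" ([centre column, centre row, width, height] in pixels, round what is visible of it).
- tip_of(picture, target): "centre" ([column, row] in pixels: a listed point, or the origin of a listed thing).
The state is a dict: "time": time; "joint_positions": joint angles; "dq": joint speeds; "tau": joint torques, N m; "tool_pos": TCP position; "tcp_rot": TCP orientation; "contact_force": force on the tool from outside, world axes, zero at the start; "moment": the same for the moment, N m; "grip_width": finger opening in mm; "finger_force": force on a finger pad.
Only numpy, scipy, OpenCV 4.12 (cv2) and the standard library are available. Lean on these libraries where they do the work, as an engineer would, in place of code of your own. Each camera call takes 0.05 s, during which the arm holds its last target. There are 200 camera calls.

## Working session

There is one attempt and no reset: what is moved stays moved. The work goes in short steps, Python scripts to look and compute and a shell command to move; the robot and the scene stay as the last step left them, time stands still between calls to the robot, and variables do not carry over. Pictures are saved under pics/ and viewed, at most 14 in all, crops included, and the job is handed in when it is done.

```bash
mkdir -p pics
cat > h.py <<'E'
from plant import *
import numpy as np, cv2
from scipy.spatial.transform import Rotation as Rn
def save(p,n): cv2.imwrite('pics/'+n,p['color'][:,:,::-1])
def back(p,uv,z):
    K=np.array(p['intrinsics']);T=np.array(p['pose'])
    d=T[:3,:3]@np.linalg.solve(K,[uv[0],uv[1],1.]);o=T[:3,3]
    return o+d*(z-o[2])/d[2]
def proj(p,X):
    K=np.array(p['intrinsics']);T=np.array(p['pose'])
    c=T[:3,:3].T@(np.array(X,float)-T[:3,3]);c=K@c;return c[:2]/c[2]
E
python3 - <<'E'
from h import *
print(get_obs())
for c in("top","scene"):
    p=capture(c);save(p,c+'0.png');print(c,np.round(p['pose'],3).tolist(),np.round(p['intrinsics'],1).tolist())
    for n in['polish0','atomiser0','cover','mat','bowl','glasses','caddy']:
        for r in tip_of(p,n): 
            if r['conf']>.2: print(n,'tip',np.round(r['centre']),round(r['conf'],2),np.round(back(p,r['centre'],100 if n=='cover' else 0)))
        for r in look_for(p,n):
            if r['conf']>.2: print(n,'rect',np.round(r['rect']),round(r['conf'],2))
E
```

```text
{'time': 0.0, 'joint_positions': array([ 1.08201622e+00,  3.42751555e-01,  1.52502281e+00,  4.19776056e-05,
        1.27538139e+00, -1.46021369e-01]), 'dq': array([-0.00111122,  0.00021705,  0.00063213,  0.00081785,  0.00026665,
       -0.00103152]), 'tau': array([-1.14004513e-03, -4.31237090e+01, -2.44225144e+01,  7.17837154e-02,
        5.57622034e-02, -8.90174761e-05]), 'tool_pos': array([176.36866316, 494.35210975, 404.02775329]), 'tcp_rot': array([-3.14005202e+00, -2.67149745e-04,  2.79882146e+00]), 'contact_force': array([-0.27052085,  0.269026  ,  0.24007272]), 'moment': array([ 0.03362203, -0.0142358 , -0.01835798]), 'finger_force': 0.0, 'grip_width': 92.17353296796034}
top [[0.018, -0.987, 0.158, 345.648], [-1.0, -0.015, 0.019, -66.162], [-0.016, -0.158, -0.987, 1513.013], [0.0, 0.0, 0.0, 1.0]] [[490.9, 0.0, 320.1], [0.0, 490.9, 196.6], [0.0, 0.0, 1.0]]
polish0 tip [208. 197.] 0.6 [580. 315.  -0.]
polish0 tip [410. 202.] 0.5 [ 575. -319.    0.]
polish0 tip [222. 235.] 0.46 [463. 264.   0.]
polish0 rect [208. 195.  14.  12.] 0.58
polish0 rect [412. 200.  17.  10.] 0.48
polish
[... 1389 characters left out ...]
 rect [249. 145.  19.  27.] 0.87
atomiser0 rect [506. 237.  20.  26.] 0.77
atomiser0 rect [266. 165.  14.  24.] 0.68
cover tip [316. 224.] 0.82 [621. -47. 100.]
cover rect [318. 227. 135.  78.] 0.85
mat tip [363. 201.] 0.88 [438.  10.   0.]
mat tip [314. 226.] 0.7 [571. -78.   0.]
mat rect [365. 204. 128.  60.] 0.7
bowl tip [189. 188.] 0.58 [ 612. -456.    0.]
bowl rect [184. 178.  42.  35.] 0.93
bowl rect [319. 242. 120.  81.] 0.34
glasses tip [424. 319.] 0.63 [687. 268.   0.]
glasses tip [187. 187.] 0.34 [ 613. -463.    0.]
glasses rect [427. 320.  56.  32.] 0.58
caddy tip [317. 250.] 0.61 [633. -37.   0.]
caddy tip [236. 192.] 0.34 [ 566. -328.    0.]
caddy rect [318. 241. 123.  80.] 0.94
```

View pics/top0.png

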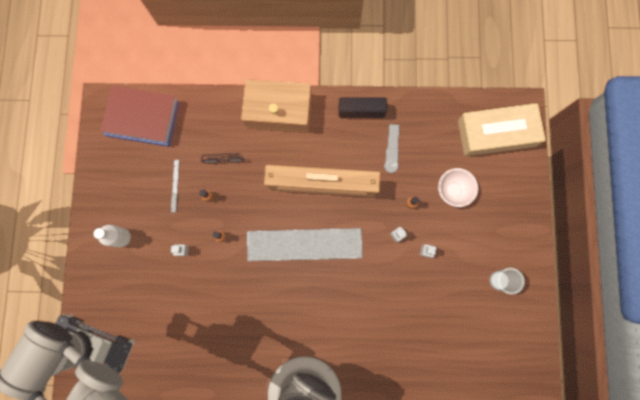

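View pics/scene0.png

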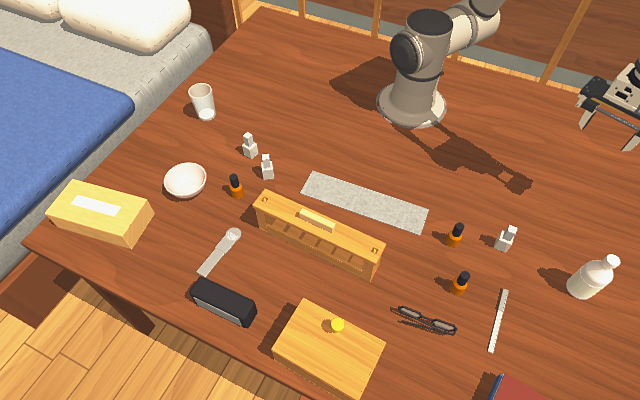

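Run:
```python
from h import *
p=capture('top');s=capture('scene')
for q in(p,s):
  for n,z in(('cover',112),('mat',3)):
    for r in trace(q,n)[:1]:
        m=r['pixels'].astype(np.uint8);
        c,_=cv2.findContours(m,0,2);c=max(c,key=cv2.contourArea)
        pts=np.array([back(q,u,z)[:2] for u in c[:,0]],np.float32)
        print(n,round(r['conf'],2),cv2.minAreaRect(pts))
w=capture('wrist');T=np.array(w['pose']);o=get_obs()
R=Rn.from_euler('xyz',o['tcp_rot']).as_matrix()
print('wrist cam in tool',np.round(R.T@(T[:3,3]-o['tool_pos'])),np.round(R.T@T[:3,:3],3).tolist(),np.round(w['intrinsics'][0],0))
```

```text
cover 0.7 ((586.0816650390625, -44.62559509277344), (307.7615661621094, 14.137361526489258), 87.24933624267578)
mat 0.93 ((437.2541198730469, 6.902008056640625), (92.68047332763672, 348.56500244140625), 2.5504133701324463)
cover 0.63 ((626.5697631835938, -42.02427673339844), (333.0530090332031, 65.3016586303711), 87.52156829833984)
mat 0.52 ((625.6244506835938, -62.38916015625), (74.72906494140625, 367.7808532714844), 1.0584344863891602)
wrist cam in tool [68. -1. 19.] [[-0.0, -0.968, -0.251], [1.0, -0.0, 0.0], [-0.0, -0.251, 0.968]] [325.   0. 316.]
```

```bash
cat >> h.py <<'E'
def plan(x,y,z,yawdeg):
    o=get_obs();d=np.array([x,y,z])-o['tool_pos'];R=Rn.from_euler('xyz',o['tcp_rot']).as_matrix()
    t=R.T@d/1000;s=(o['tcp_rot'][2]-np.radians(yawdeg)+np.pi)%(2*np.pi)-np.pi
    print('->',(x,y,z,yawdeg),'row',np.round(t,4).tolist(),round(s,3),'rows>=',round(max(np.linalg.norm(d)/41.7,abs(np.degrees(s))/7.16),1))
def st():
    o=get_obs();print('t %.1f'%o['time'],np.round(o['tool_pos'],1),np.round(np.degrees(o['tcp_rot']),2),'w %.1f f %.1f'%(o['grip_width'],o['finger_force']),np.round(o['contact_force'],1))
E
python3 -c "
from h import *
plan(600,-44,400,87.5)"
```

```text
-> (600, -44, 400, 87.5) row [-0.5799, -0.3648, 0.0047] 1.272 rows>= 16.4
```

```bash
python3 -m inch '[[-0.58,-0.365,0.005,1.272,1],[-0.58,-0.365,0.005,1.272,1],[-0.58,-0.365,0.005,1.272,1],[-0.58,-0.365,0.005,1.272,1],[-0.58,-0.365,0.005,1.272,1],[-0.58,-0.365,0.005,1.272,1],[-0.58,-0.365,0.005,1.272,1],[-0.58,-0.365,0.005,1.272,1]]'; python3 -c "
from h import *
plan(600,-44,400,87.5)"
```

```text
time: 2.52
tool_pos: [383.2, 230.6, 402.6]
tcp_rot: [3.141, -0.0, 1.793]
contact_force: [1.4, 0.8, 1.1]
grip_width: 92.2
finger_force: 0.0
-> (600, -44, 400, 87.5) row [-0.3156, 0.151, 0.0026] 0.266 rows>= 8.4
```

```bash
python3 -m inch '[[-0.316,0.151,0.003,0.266,1],[-0.316,0.151,0.003,0.266,1],[-0.316,0.151,0.003,0.266,1],[-0.316,0.151,0.003,0.266,1],[-0.316,0.151,0.003,0.266,1],[-0.316,0.151,0.003,0.266,1],[-0.316,0.151,0.003,0.266,1],[-0.316,0.151,0.003,0.266,1]]' >/dev/null;  python3 -m inch '[[-0.012,0.006,0,0,1],[-0.012,0.006,0,0,1],[-0.012,0.006,0,0,1]]'
python3 - <<'E'
from h import *
w=capture('wrist');save(w,'w1.png');st()
for n in ('cover','caddy'):
  for r in tip_of(w,n)[:2]: print(n,np.round(r['centre']),round(r['conf'],2),back(w,r['centre'],100 if n=='cover' else 0))
for r in trace(w,'cover')[:1]:
    c,_=cv2.findContours(r['pixels'].astype(np.uint8),0,2);c=max(c,key=cv2.contourArea)
    print(r['conf'],r['rect'],cv2.minAreaRect(np.array([back(w,u,112)[:2] for u in c[:,0]],np.float32)))
E
```

```text
time: 3.43
tool_pos: [595.8, -40.5, 398.8]
tcp_rot: [-3.14, -0.001, 1.531]
contact_force: [-0.1, 1.3, -0.4]
grip_width: 92.0
finger_force: 0.0
t 3.5 [595.5 -39.6 399.2] [-1.7994e+02 -5.0000e-02  8.7820e+01] w 91.9 f 0.0 [-0.1 -0.2 -0.3]
cover [347. 192.] 0.87 [621.31781274 -41.64566625 100.        ]
0.8 [354.2, 158.8, 83.0, 315.2] ((625.3336181640625, 4.446174621582031), (203.01683044433594, 58.21961975097656), 87.24905395507812)
```

View pics/w1.png

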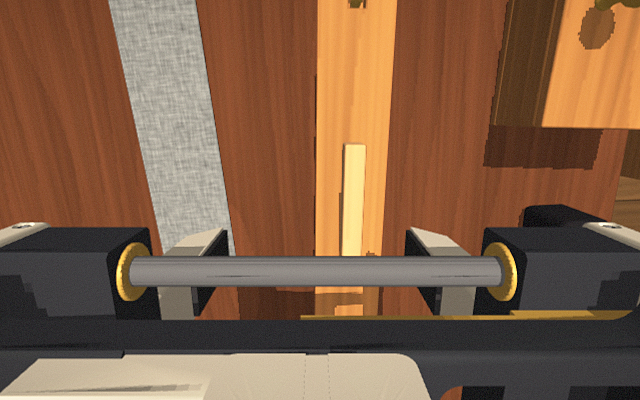

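Run:
```python
from h import *
w=capture('wrist');im=w['color'].astype(int)
for r in (60,100): print(r,back(w,(317,r),112),back(w,(392.5,r),112))
for u in [(343,146),(366,144),(343,210),(363,230)]: print(u,back(w,u,138))
print('pin',back(w,(357,2),116))
g=cv2.cvtColor(w['color'],6)
for r in (60,100,180,220): print(r,[(int(c),int(v)) for c,v in enumerate(np.diff(g[r,300:410].astype(int)),300) if abs(v)>15])
print([(int(c),int(v)) for c,v in enumerate(np.diff(g[100:200,354].astype(int)),100) if abs(v)>10])
```

```text
60 [598.69885508  67.64811699 112.        ] [656.70309744  65.54331931 112.        ]
100 [597.64822322  38.20195203 112.        ] [657.3635602   36.03506727 112.        ]
(343, 146) [615.61443954   3.87808101 138.        ]
(366, 144) [632.61992851   4.72760499 138.        ]
(343, 210) [614.84114175 -45.51104872 138.        ]
(363, 230) [630.38627858 -62.57611603 138.        ]
pin [629.13345269 105.22288251 116.        ]
60 [(316, 16), (317, 50), (318, 19), (392, -16), (393, -79)]
100 [(314, -37), (316, 54), (317, 59), (390, -65)]
180 [(314, -23), (315, 64), (316, 63), (341, -71), (343, 52), (344, 69), (363, -17), (364, -51), (365, 26), (385, -79)]
220 [(313, -32), (314, 44), (315, 70), (338, -66), (341, 23), (342, 68), (343, 35), (361, -22), (362, -44), (363, 23), (382, -58)]
[(143, -12), (146, 37), (147, 37)]
```

```bash
python3 -c "
from h import *
plan(622.5,-42,294,87.5)"
```

```text
-> (622.5, -42, 294, 87.5) row [-0.0022, 0.0271, 0.1059] 0.007 rows>= 2.6
```

```bash
python3 -m inch '[[-0.002,0.027,0.05,0.007,1],[-0.002,0.027,0.075,0.007,1],[-0.002,0.027,0.095,0.007,1],[-0.002,0.027,0.106,0.007,1],[-0.002,0.027,0.106,0.007,1]]'; python3 -m inch '[[0,0,0,0,0],[0,0,0,0,0],[0,0,0,0,0],[0,0,0,0,0],[0,0,0,0,0],[0,0,0,0,0]]'; python3 -m inch '[[0,0,-0.01,0,0],[0,0,-0.03,0,0],[0,0,-0.06,0,0],[0,0,-0.08,0,0],[0,0,-0.08,0,0]]'; python3 -c "
from h import *
st()"
```

```text
time: 4.1
tool_pos: [622.1, -42.4, 291.0]
tcp_rot: [-3.137, -0.001, 1.527]
contact_force: [-0.5, 0.2, 0.3]
grip_width: 91.6
finger_force: 0.0
time: 4.6
tool_pos: [622.9, -43.3, 294.2]
tcp_rot: [3.14, 0.0, 1.526]
contact_force: [-1.1, 0.4, -0.1]
grip_width: 56.7
finger_force: 0.0
time: 5.02
tool_pos: [623.6, -43.4, 379.5]
tcp_rot: [3.132, 0.001, 1.526]
contact_force: [0.8, 0.1, 0.4]
grip_width: 23.1
finger_force: 0.0
t 5.0 [623.6 -43.4 379.5] [1.7945e+02 7.0000e-02 8.7420e+01] w 23.1 f 0.0 [0.8 0.1 0.4]
```

```bash
python3 -m inch '[[0,0,0,0,0.5],[0,0,0,0,0.5],[0,0,0,0,0.5],[0,0,0,0,0.5],[0,0,0.04,0,0.5],[0,0,0.07,0,0.5],[0,0,0.08,0,0.5],[0,0,0.08,0,0.5]]';  python3 -c "
from h import *
plan(622.5,-42,294,87.5)"; python3 -m inch '[[0,0,0,0,0],[0,0,0,0,0],[0,0,0,0,0],[0,0,0,0,0],[0,0,0,0,0],[0,0,0,0,0],[0,0,0,0,0],[0,0,0,0,0]]'; python3 -m inch '[[0,0,-0.01,0,0],[0,0,-0.03,0,0],[0,0,-0.06,0,0],[0,0,-0.1,0,0],[0,0,-0.1,0,0]]'
python3 - <<'E'
from h import *
plan(437.3,7,300,92.5)
w=capture('scene');save(w,'s2.png');
for r in tip_of(w,'mat')[:2]: print(r,back(w,r['centre'],0))
w=capture('wrist');save(w,'w2.png')
E
```

```text
time: 5.68
tool_pos: [622.2, -43.1, 292.0]
tcp_rot: [-3.137, -0.001, 1.526]
contact_force: [-0.2, -1.1, 1.3]
grip_width: 46.0
finger_force: 0.0
-> (622.5, -42, 294, 87.5) row [0.0011, 0.0002, -0.002] -0.001 rows>= 0.1
time: 6.35
tool_pos: [623.0, -43.3, 293.6]
tcp_rot: [3.141, -0.0, 1.526]
contact_force: [0.3, -0.2, 1.5]
grip_width: 15.6
finger_force: 30.0
time: 6.77
tool_pos: [623.6, -43.3, 402.2]
tcp_rot: [3.128, 0.002, 1.526]
contact_force: [1.9, -1.0, -0.1]
grip_width: 15.5
finger_force: 30.0
-> (437.3, 7, 300, 92.5) row [0.0421, -0.1897, 0.0996] -0.088 rows>= 5.2
{'centre': [362.4, 202.6], 'conf': 0.6} [442.80802399   9.65137652   0.        ]
{'centre': [317.0, 227.4], 'conf': 0.45} [571.13813705 -68.2359258    0.        ]
```

View pics/s2.png

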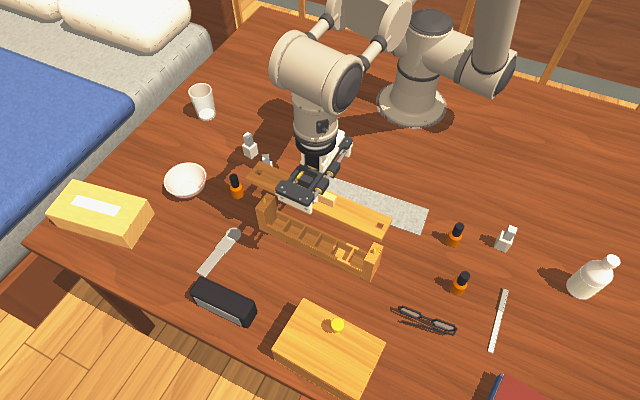

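```bash
python3 -m inch '[[0.042,-0.19,0,-0.088,0],[0.042,-0.19,0,-0.088,0],[0.042,-0.19,0,-0.088,0],[0.042,-0.19,0,-0.088,0],[0.042,-0.19,0,-0.088,0],[0.042,-0.19,0.05,-0.088,0],[0.042,-0.19,0.1,-0.088,0],[0.042,-0.19,0.1,-0.088,0]]';  python3 -c "
from h import *
plan(438,8,199,92.5)"
```

```text
time: 7.58
tool_pos: [432.1, 7.8, 289.0]
tcp_rot: [-3.134, -0.002, 1.614]
contact_force: [-1.0, 0.3, -2.0]
grip_width: 16.2
finger_force: 30.0
-> (438, 8, 199, 92.5) row [-0.0002, 0.0066, 0.09] -0.0 rows>= 2.2
```

```bash
python3 -m inch '[[0,0.003,0.03,0,0],[0,0.003,0.06,0,0],[0,0.003,0.08,0,0],[0,0.003,0.088,0,0],[0,0.003,0.09,0,0],[0,0.003,0.09,0,0]]';  python3 -c "
from h import *
plan(438,8,197,92.5)"
```

```text
time: 8.08
tool_pos: [437.8, 7.4, 203.0]
tcp_rot: [-3.14, -0.0, 1.614]
contact_force: [0.7, 0.1, -1.3]
grip_width: 15.7
finger_force: 30.0
-> (438, 8, 197, 92.5) row [0.0006, 0.0002, 0.006] -0.001 rows>= 0.1
```

```bash
python3 -m inch '[[0,0,0.003,0,0],[0,0,0.005,0,0],[0,0,0.005,0,0]]';python3 -m inch '[[0,0,0,0,0.5],[0,0,0,0,0.5],[0,0,0,0,0.5],[0,0,0,0,0.5],[0,0,0,0,0.5],[0,0,-0.04,0,0.5],[0,0,-0.1,0,0.5],[0,0,-0.2,0,0.5]]';  python3 - <<'E'
from h import *
for r in tip_of(capture('scene'),'cover')[:2]: print(r)
s=capture('scene');t=capture('top')
for q in(s,t):
  for r in tip_of(q,'cover')[:2]: print(r['conf'],back(q,r['centre'],3))
# objects again
for n in('polish0','atomiser0'):
  for q in(s,t):
    for r in tip_of(q,n):
      if r['conf']>.4: print(n,round(r['conf'],2),np.round(back(q,r['centre'],0)))
plan(467,-240,400,90);plan(463,200,400,90)
E
```

```text
time: 8.33
tool_pos: [438.1, 7.3, 199.0]
tcp_rot: [3.14, 0.0, 1.614]
contact_force: [-0.4, -0.6, -1.8]
grip_width: 16.2
finger_force: 30.0
time: 9.0
tool_pos: [437.6, 7.4, 322.7]
tcp_rot: [-3.139, -0.001, 1.614]
contact_force: [1.3, -0.4, -0.4]
grip_width: 45.7
finger_force: 0.0
{'centre': [359.8, 198.5], 'conf': 0.73}
0.89 [441.39745531   3.37776932   3.        ]
polish0 0.54 [585. 317.   0.]
polish0 0.53 [455. 266.   0.]
polish0 0.71 [ 620. -111.    0.]
polish0 0.61 [461. 259.   0.]
polish0 0.49 [579. 319.   0.]
polish0 0.47 [ 573. -326.    0.]
atomiser0 0.91 [405. 383.   0.]
atomiser0 0.62 [ 472. -280.    0.]
atomiser0 0.51 [ 422. -368.    0.]
atomiser0 0.72 [415. 368.   0.]
atomiser0 0.52 [ 475. -276.    0.]
-> (467, -240, 400, 90) row [-0.2484, 0.0184, -0.0796] 0.043 rows>= 6.3
-> (463, 200, 400, 90) row [0.1914, 0.0333, -0.0793] 0.043 rows>= 5.0
```

```bash
python3 -m inch '[[0.19,0.06,-0.1,0.043,0.6],[0.19,0.06,-0.1,0.043,0.6],[0.19,0.06,-0.1,0.043,0.6],[0.19,0.06,-0.1,0.043,0.6],[0.19,0.06,-0.1,0.043,0.6],[0.19,0.06,-0.1,0.043,0.6],[0.19,0.06,-0.1,0.043,0.6],[0.19,0.06,-0.1,0.043,0.6]]'
cat >> h.py <<'E'
def mline(p,r):  # median-ish: mask moments and min area rect
    m=r['pixels'].astype(np.uint8);c,_=cv2.findContours(m,0,2);return max(c,key=cv2.contourArea)
def find(p):
    for n in('polish0','atomiser0'):
        for r in tip_of(p,n):
            if r['conf']>.3: print(n,'tip',round(r['conf'],2),np.round(r['centre']),np.round(back(p,r['centre'],0),1))
        for r in look_for(p,n):
            if r['conf']>.3: print(n,'rect',round(r['conf'],2),np.round(r['rect']))
E
python3 - <<'E'
from h import *
st();w=capture('wrist');save(w,'w3.png');find(w)
E
```

```text
time: 10.17
tool_pos: [489.6, 200.2, 420.7]
tcp_rot: [-3.14, 0.001, 1.573]
contact_force: [-0.5, 0.0, -0.3]
grip_width: 55.0
finger_force: 0.0
t 10.2 [489.6 200.2 420.7] [-1.7991e+02  4.0000e-02  9.0100e+01] w 55.0 f 0.0 [-0.5  0.  -0.3]
polish0 tip 0.88 [290. 115.] [455.7 265.2   0. ]
polish0 tip 0.67 [396.  72.] [579.8 313.3   0. ]
polish0 rect 0.94 [409.  71.  45.  41.]
polish0 rect 0.57 [289. 114.  33.  32.]
atomiser0 tip 0.77 [248.   1.] [411.9 386.4   0. ]
atomiser0 rect 0.72 [243.  10.  37.  21.]
```

View pics/w3.png

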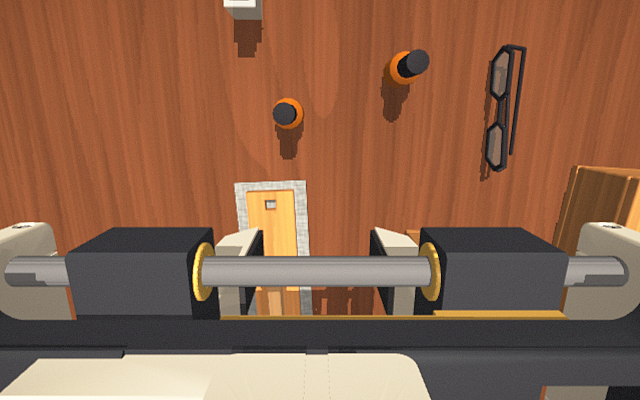

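Run:
```python
from h import *
w=capture('wrist');g=cv2.cvtColor(w['color'],6)
for u in [(284,114),(418,62)]:
    m=(g<75).astype(np.uint8);_,L,S,C=cv2.connectedComponentsWithStats(m);l=L[u[1],u[0]];print(u,S[l],C[l],back(w,C[l],75),back(w,u,80))
```

```text
(284, 114) [ 272  101   32   58 1180] [287.26864407 127.99491525] [459.56799366 251.37966138  75.        ] [457.19615503 264.70968532  80.        ]
(418, 62) [397  47  33  30 692] [412.8583815   61.45809249] [578.54416718 312.08526268  75.        ] [581.93837136 310.88971008  80.        ]
```

```bash
python3 -c "
from h import *
plan(457.5,265,226,90)"
```

```text
-> (457.5, 265, 226, 90) row [0.0663, -0.0321, 0.1953] -0.002 rows>= 5.0
```

```bash
python3 -m inch '[[0.066,-0.032,0,0,0.6],[0.066,-0.032,0.03,0,0.6],[0.066,-0.032,0.07,0,0.6],[0.066,-0.032,0.11,0,0.6],[0.066,-0.032,0.15,0,0.6],[0.066,-0.032,0.18,0,0.6],[0.066,-0.032,0.195,0,0.6],[0.066,-0.032,0.195,0,0.6]]'; python3 -m inch '[[0,0,0,0,0],[0,0,0,0,0],[0,0,0,0,0],[0,0,0,0,0],[0,0,0,0,0],[0,0,0,0,0],[0,0,0,0,0]]';python3 -m inch '[[0,0,-0.02,0,0],[0,0,-0.06,0,0],[0,0,-0.10,0,0],[0,0,-0.14,0,0],[0,0,-0.14,0,0]]'; python3 -c "
from h import *
plan(627.5,72.4,370,87.5)"
```

```text
time: 11.13
tool_pos: [456.6, 264.6, 223.1]
tcp_rot: [-3.134, 0.003, 1.57]
contact_force: [-1.2, -0.5, -0.0]
grip_width: 55.2
finger_force: 0.0
time: 11.72
tool_pos: [457.9, 265.8, 227.6]
tcp_rot: [3.14, -0.001, 1.571]
contact_force: [-0.5, -0.0, 5.4]
grip_width: 21.4
finger_force: 30.0
time: 12.13
tool_pos: [458.9, 266.4, 374.7]
tcp_rot: [3.129, -0.005, 1.571]
contact_force: [1.2, 0.6, -0.5]
grip_width: 21.6
finger_force: 30.0
-> (627.5, 72.4, 370, 87.5) row [-0.194, 0.1685, 0.0058] 0.044 rows>= 6.2
```

```bash
python3 -m inch '[[-0.3,0.165,-0.02,0.044,0],[-0.3,0.165,-0.02,0.044,0],[-0.3,0.165,-0.02,0.044,0],[-0.3,0.165,-0.02,0.044,0],[-0.3,0.165,-0.02,0.044,0],[-0.3,0.165,-0.02,0.044,0],[-0.3,0.165,-0.02,0.044,0],[-0.3,0.165,-0.02,0.044,0]]'; python3 -m inch '[[-0.02,0,0,0,0],[-0.02,0,0,0,0],[-0.02,0,0,0,0]]'
python3 - <<'E'
from h import *
st();w=capture('wrist');save(w,'w4.png')
for i in range(6):
  for r in tip_of(w,f'pocket{i}')[:2]: print(i,round(r['conf'],2),np.round(r['centre']),np.round(back(w,r['centre'],8),1))
E
```

```text
time: 12.8
tool_pos: [618.6, -27.8, 385.9]
tcp_rot: [-3.141, -0.0, 1.527]
contact_force: [0.5, 0.2, -0.4]
grip_width: 21.3
finger_force: 30.0
time: 13.05
tool_pos: [617.1, -47.0, 385.3]
tcp_rot: [-3.14, -0.001, 1.524]
contact_force: [0.9, 0.9, -0.0]
grip_width: 21.4
finger_force: 30.0
t 13.1 [617.1 -47.  385.3] [-1.7992e+02 -4.0000e-02  8.7340e+01] w 21.4 f 30.0 [ 0.9  0.9 -0. ]
0 0.87 [325. 107.] [628.   26.2   8. ]
0 0.78 [323. 191.] [622.3 -65.7   8. ]
1 0.87 [325. 107.] [628.   26.2   8. ]
1 0.78 [323. 191.] [622.3 -65.7   8. ]
2 0.87 [325. 107.] [628.   26.2   8. ]
2 0.78 [323. 191.] [622.3 -65.7   8. ]
3 0.87 [325. 107.] [628.   26.2   8. ]
3 0.78 [323. 191.] [622.3 -65.7   8. ]
4 0.87 [325. 107.] [628.   26.2   8. ]
4 0.78 [323. 191.] [622.3 -65.7   8. ]
5 0.87 [325. 107.] [628.   26.2   8. ]
5 0.78 [323. 191.] [622.3 -65.7   8. ]
```

View pics/w4.png

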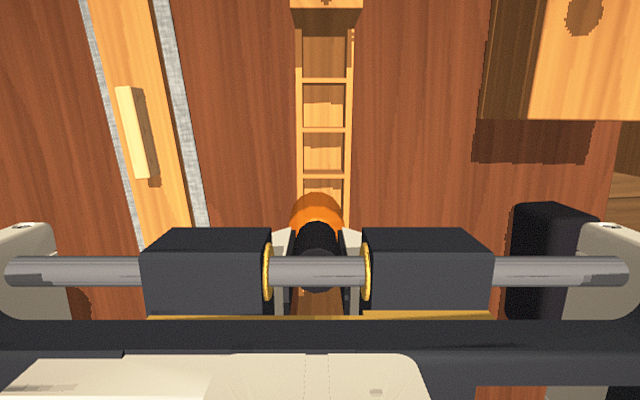

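Run:
```python
from h import *
w=capture('wrist');g=cv2.cvtColor(w['color'],6).astype(int)
for r in (50,100,150): print(r,[(c,int(g[r,c+1]-g[r,c-1]),np.round(back(w,(c,r),40)[:2],1).tolist()) for c in range(285,365) if abs(g[r,c+1]-g[r,c-1])>25])
print('dividers',[(r,int(g[r+1,325]-g[r-1,325]),np.round(back(w,(325,r),40)[:2],1).tolist()) for r in range(2,185) if abs(g[r+1,325]-g[r-1,325])>22])
```

```text
50 [(295, 32, [601.6, 79.9]), (301, -41, [607.2, 79.6]), (303, 42, [609.0, 79.6]), (344, -36, [647.1, 77.9]), (346, 32, [648.9, 77.9]), (347, 42, [649.9, 77.8]), (351, 84, [653.6, 77.7]), (352, 39, [654.5, 77.6]), (353, -126, [655.4, 77.6]), (354, -97, [656.4, 77.5])]
100 [(295, 91, [599.0, 35.4]), (296, 72, [599.9, 35.4]), (301, -73, [604.7, 35.2]), (302, -96, [605.7, 35.1]), (304, 39, [607.6, 35.0]), (342, -26, [644.2, 33.5]), (343, -49, [645.2, 33.4]), (345, 119, [647.1, 33.4]), (346, 85, [648.1, 33.3]), (351, -59, [652.9, 33.1]), (352, -90, [653.8, 33.1]), (353, -37, [654.8, 33.0])]
150 [(295, 51, [596.1, -12.5]), (296, 98, [597.1, -12.5]), (297, 37, [598.1, -12.5]), (301, -43, [602.1, -12.7]), (302, -71, [603.1, -12.8]), (303, 53, [604.1, -12.8]), (304, 72, [605.1, -12.8]), (309, -47, [610.1, -13.1]), (310, -34, [611.1, -13.1]), (320, 40, [621.1, -13.5]), (321, 34, [622.1, -13.6]), (340, -85, [641.1, -14.4]), (341, -99, [642.1, -14.4]), (342, -30, [643.1, -14.5]), (343, 59, [644.1, -14.5]), (344, 121, [645.1, -14.5]), (345, 49, [646.1, -14.6]), (349, -32, [650.1, -14.8]), (350, 
[... 201 characters left out ...]
29.7, 87.2]), (79, 28, [628.5, 53.3]), (80, 72, [628.5, 52.4]), (81, 46, [628.5, 51.5]), (84, -51, [628.4, 48.8]), (85, -121, [628.3, 47.9]), (86, -47, [628.3, 47.0]), (87, 56, [628.3, 46.1]), (104, 29, [627.7, 30.5]), (105, 75, [627.7, 29.5]), (106, 37, [627.6, 28.6]), (128, -42, [626.9, 7.8]), (130, 47, [626.8, 5.9]), (131, 28, [626.8, 4.9]), (134, -87, [626.7, 2.0]), (135, -51, [626.7, 1.0]), (148, 30, [626.2, -11.7]), (149, 84, [626.2, -12.7]), (150, 39, [626.1, -13.7]), (170, -43, [625.4, -33.9]), (171, -46, [625.4, -35.0]), (175, 32, [625.2, -39.1]), (176, 71, [625.2, -40.1]), (177, 35, [625.2, -41.2]), (179, -43, [625.1, -43.2]), (180, -78, [625.0, -44.3]), (181, -32, [625.0, -45.3])]
```

```bash
python3 -c "
from h import *
plan(628.4,72.9,380,87.2)"
```

```text
-> (628.4, 72.9, 380, 87.2) row [0.1181, 0.0062, 0.0064] 0.006 rows>= 2.8
```

```bash
python3 -m inch '[[0.118,0.006,0,0.006,0],[0.118,0.006,0,0.006,0],[0.118,0.006,0.01,0.006,0],[0.118,0.006,0.04,0.006,0],[0.118,0.006,0.07,0.006,0],[0.118,0.006,0.07,0.006,0],[0.118,0.006,0.07,0.006,0]]'; python3 -c "
from h import *
plan(628.4,72.9,238,87.2)"
```

```text
time: 14.03
tool_pos: [628.1, 72.2, 315.2]
tcp_rot: [-3.138, 0.0, 1.521]
contact_force: [-0.9, 0.8, 0.7]
grip_width: 21.5
finger_force: 30.0
-> (628.4, 72.9, 238, 87.2) row [0.0007, 0.0006, 0.0772] -0.001 rows>= 1.9
```

```bash
python3 -m inch '[[0.001,0.001,0.02,0,0],[0.001,0.001,0.04,0,0],[0.001,0.001,0.06,0,0],[0.001,0.001,0.072,0,0],[0.001,0.001,0.077,0,0],[0.001,0.001,0.077,0,0]]'; python3 -m inch '[[0,0,0,0,0.6],[0,0,0,0,0.6],[0,0,0,0,0.6],[0,0,0,0,0.6],[0,0,0,0,0.6],[0,0,-0.04,0,0.6],[0,0,-0.1,0,0.6],[0,0,-0.15,0,0.6]]'; python3 -c "
from h import *
plan(581,311.5,380,90)"
```

```text
time: 14.53
tool_pos: [631.1, 73.9, 252.5]
tcp_rot: [3.128, -0.003, 1.52]
contact_force: [-17.7, 6.5, 57.4]
grip_width: 21.5
finger_force: 50.7
time: 15.2
tool_pos: [629.5, 72.3, 363.8]
tcp_rot: [-3.14, 0.0, 1.52]
contact_force: [-0.1, 0.8, -0.7]
grip_width: 54.9
finger_force: 0.0
-> (581, 311.5, 380, 90) row [0.2364, -0.0605, -0.0161] -0.051 rows>= 5.9
```

Run:
```python
from h import *
p=capture('scene');im=p['color'][190:290,230:400]
w=capture('wrist')['color']
cv2.imwrite('pics/c5.png',np.vstack([cv2.resize(im,(640,376),interpolation=2)[:,:,::-1],w[100:320,:,::-1]]))
```

```text
(no output)
```

View pics/c5.png

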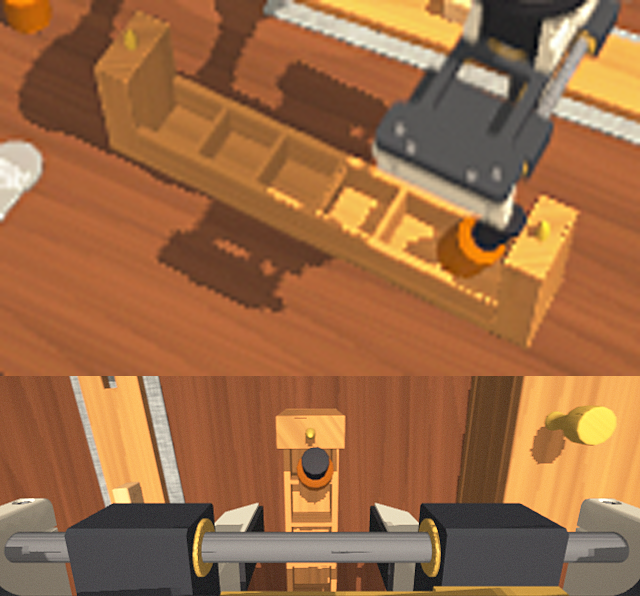

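Run:
```python
from h import *
w=capture('wrist');T=np.array(w['pose']);o=get_obs()
R=Rn.from_euler('xyz',o['tcp_rot']).as_matrix()
# tool-frame projection of an untilted bottle gripped with grasp point 68 up
def pt(x,y,z): return np.round(proj(w,o['tool_pos']+R@np.array([x,y,z])))
for dx in(-17,17): print('bottom',dx,pt(dx,0,227),'body top',pt(dx,0,227-36))
print('cap',pt(11,0,227-80),pt(11,0,227-42))
for u,z in [((315,186),80),((310,158),116)]: print(back(w,u,z),back(w,u,z+30))
find(w)
for r in trace(w,'polish0')[:2]: print(r['rect'],r['conf'])
```

```text
bottom -17 [315. 238.] body top [315. 261.]
bottom 17 [315. 190.] body top [315. 205.]
cap [315. 245.] [315. 218.]
[633.41298461  79.01200435  80.        ] [633.41542218  85.58651339 110.        ]
[630.86169568 107.87836696 116.        ] [631.18856097 111.78845381 146.        ]
polish0 tip 0.92 [317. 197.] [634.5  48.9   0. ]
polish0 rect 0.66 [315. 194.  38.  44.]
polish0 rect 0.6 [383.  21.  34.  41.]
[314.4, 194.8, 33.8, 46.7] 0.76
```

Run:
```python
from h import *
w=capture('wrist');s=capture('scene')
def tri(a,ua,b,ub):
    A=[];
    o1=np.array(a['pose'])[:3,3];o2=np.array(b['pose'])[:3,3]
    d1=back(a,ua,0)-o1;d2=back(b,ub,0)-o2
    k=np.linalg.lstsq(np.c_[d1,-d2],o2-o1,rcond=None)[0]
    p,q=o1+k[0]*d1,o2+k[1]*d2;return np.round((p+q)/2,1),round(float(np.linalg.norm(p-q)),1)
g=cv2.cvtColor(w['color'],cv2.COLOR_RGB2HSV)
h,sv,v=cv2.split(g)
org=((h<16)&(sv>200)&(v>120)).astype(np.uint8);org[:150]=0;org[240:]=0
blk=(v<80).astype(np.uint8);_,L,S,C=cv2.connectedComponentsWithStats(blk);l=L[186,315];print('blk',S[l],C[l])
_,L,S,C=cv2.connectedComponentsWithStats(org);i=1+np.argmax(S[1:,4]);print('org',S[i],C[i])
print(tri(w,(315,187),s,(364,248)))
im=s['color'][225:280,330:400];ww=w['color'][130:250,260:370]
cv2.imwrite('pics/c6.png',np.hstack([cv2.resize(im,(700//2*1,275),interpolation=2),cv2.resize(ww,(440,275),interpolation=2)])[:,:,::-1])
```

```text
blk [     0      0    640    400 203945] [313.3911839  170.38557454]
org [303 185  39  32 454] [321.59911894 204.41409692]
(array([626.6,  82.6,  93.7]), 2.2)
```

View pics/c6.png

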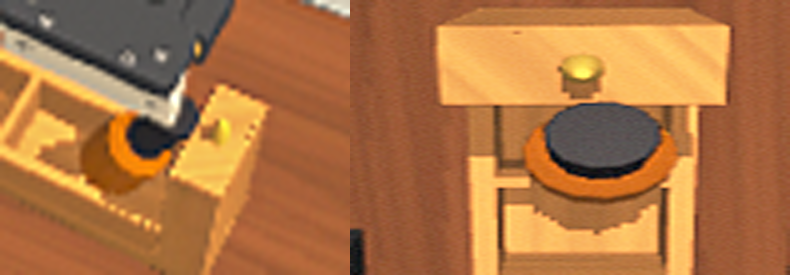

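Run:
```python
from h import *
w=capture('wrist');s=capture('scene')
def tri(a,ua,b,ub):
    o1=np.array(a['pose'])[:3,3];o2=np.array(b['pose'])[:3,3]
    d1=back(a,ua,0)-o1;d2=back(b,ub,0)-o2
    k=np.linalg.lstsq(np.c_[d1,-d2],o2-o1,rcond=None)[0]
    p,q=o1+k[0]*d1,o2+k[1]*d2;return np.round((p+q)/2,1),round(float(np.linalg.norm(p-q)),1)
st()
for u in [(366,247),(365,249)]: print(tri(w,(323,187),s,u))
for u in [(630,50,40),(630,50,8),(604,96,100),(655,94,100),(628,95,40)]: print(u,np.round(proj(w,u)),np.round(proj(s,u)))
for n,z in(('pin5',116),):
  print(back(w,(318.5,160),116))
```

```text
t 15.8 [629.5  72.8 361.5] [-179.9    -0.     87.13] w 55.3 f 0.0 [1.2 0.2 1.1]
(array([633.2,  87.6, 113.8]), 0.6)
(array([633.3,  85.8, 103.7]), 0.2)
(630, 50, 40) [320. 209.] [350. 255.]
(630, 50, 8) [320. 200.] [349. 261.]
(604, 96, 100) [283. 174.] [374. 242.]
(655, 94, 100) [351. 174.] [365. 259.]
(628, 95, 40) [316. 163.] [367. 261.]
[630.93923854 107.80713672 116.        ]
```

```bash
python3 -m inch '[[0.007,0.003,0.02,0,0.6],[0.007,0.003,0.05,0,0.6],[0.007,0.003,0.08,0,0.6],[0.007,0.003,0.1,0,0.6],[0.007,0.003,0.113,0,0.6],[0.007,0.003,0.113,0,0.6]]'; python3 -m inch '[[0,0,0,0,0],[0,0,0,0,0],[0,0,0,0,0],[0,0,0,0,0],[0,0,0,0,0],[0,0,0,0,0],[0,0,0,0,0]]'; python3 -m inch '[[0,0,-0.01,0,0],[0,0,-0.03,0,0],[0,0,-0.05,0,0],[0,0,-0.075,0,0],[0,0,-0.1,0,0],[0,0,-0.12,0,0],[0,0,-0.12,0,0]]'
python3 - <<'E'
from h import *
st();w=capture('wrist');save(w,'w7.png');plan(540,100,370,90)
E
```

```text
time: 16.3
tool_pos: [631.8, 79.6, 245.6]
tcp_rot: [-3.135, 0.0, 1.521]
contact_force: [0.3, 0.1, 0.1]
grip_width: 55.0
finger_force: 0.0
time: 16.88
tool_pos: [633.2, 79.9, 251.8]
tcp_rot: [3.138, -0.001, 1.521]
contact_force: [-1.3, 1.0, 8.5]
grip_width: 21.7
finger_force: 27.2
time: 17.47
tool_pos: [633.3, 79.6, 375.2]
tcp_rot: [3.133, -0.001, 1.521]
contact_force: [0.4, 0.3, -0.2]
grip_width: 21.8
finger_force: 29.5
t 17.5 [633.3  79.6 375.2] [ 1.7949e+02 -3.0000e-02  8.7140e+01] w 21.8 f 29.5 [ 0.4  0.3 -0.2]
-> (540, 100, 370, 90) row [0.0157, -0.0939, 0.0019] -0.05 rows>= 2.3
```

View pics/w7.png

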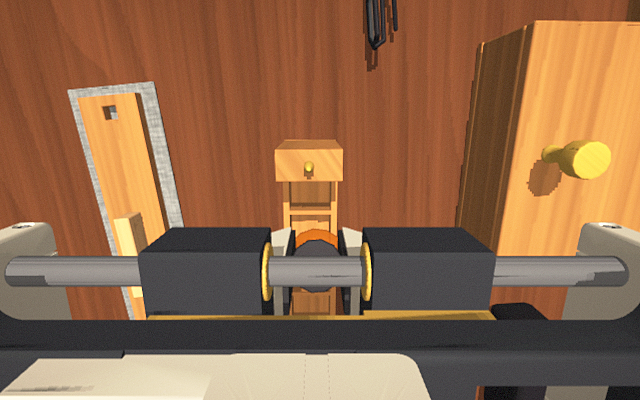

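```bash
python3 -m inch '[[0.005,-0.025,0,-0.02,0],[0.01,-0.055,0,-0.05,0],[0.015,-0.08,0,-0.05,0],[0.016,-0.094,0,-0.05,0],[0.016,-0.094,0.03,-0.05,0],[0.016,-0.094,0.06,-0.05,0],[0.016,-0.094,0.09,-0.05,0],[0.016,-0.094,0.11,-0.05,0]]';  python3 -m inch '[[0,0,0.015,0,0],[0,0,0.025,0,0],[0,0,0.025,0,0]]';python3 -c "
from h import *
plan(540,100,223,90)"
```

```text
time: 18.18
tool_pos: [538.1, 100.2, 255.8]
tcp_rot: [-3.136, 0.0, 1.571]
contact_force: [0.2, 0.7, -0.7]
grip_width: 21.4
finger_force: 29.4
time: 18.43
tool_pos: [538.6, 100.2, 231.6]
tcp_rot: [-3.136, 0.0, 1.571]
contact_force: [-1.2, -0.1, -0.3]
grip_width: 21.6
finger_force: 29.4
-> (540, 100, 223, 90) row [-0.0002, 0.0014, 0.0086] -0.0 rows>= 0.2
```

```bash
python3 -m inch '[[0,0,0.004,0,0],[0,0,0.008,0,0],[0,0,0.008,0,0]]';  python3 -m inch '[[0,0,0,0,0.5],[0,0,0,0,0.5],[0,0,0,0,0.5],[0,0,0,0,0.5],[0,0,0,0,0.5],[0,0,-0.03,0,0.6],[0,0,-0.07,0,0.6],[0,0,-0.07,0,0.6]]';python3 - <<'E'
from h import *
st();capture('wrist');w=capture('wrist');find(w)
v=cv2.cvtColor(w['color'],cv2.COLOR_RGB2HSV)
org=((v[:,:,0]<16)&(v[:,:,1]>200)&(v[:,:,2]>120)).astype(np.uint8)
_,L,S,C=cv2.connectedComponentsWithStats(org)
for i in range(1,len(S)):
    if S[i,4]>60: print(S[i],C[i])
cv2.imwrite('pics/w8.png',w['color'][100:330,200:440,::-1])
E
```

```text
time: 18.68
tool_pos: [539.8, 100.3, 226.6]
tcp_rot: [3.141, -0.0, 1.571]
contact_force: [-0.3, -0.1, -0.9]
grip_width: 21.7
finger_force: 29.4
time: 19.35
tool_pos: [541.5, 100.5, 303.2]
tcp_rot: [3.13, -0.001, 1.571]
contact_force: [2.1, -0.3, 0.2]
grip_width: 54.6
finger_force: 0.0
t 19.4 [541.5 100.5 303.2] [ 1.7934e+02 -4.0000e-02  9.0010e+01] w 54.6 f 0.0 [ 2.1 -0.3  0.2]
polish0 tip 0.94 [312. 216.] [538.3  77.7   0. ]
polish0 rect 0.66 [313. 228.  42.  56.]
[292 200  42  43 908] [312.35352423 216.89317181]
```

View pics/w8.png

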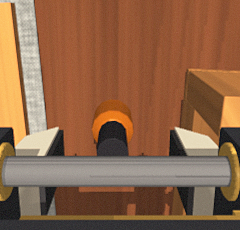

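Run:
```python
from h import *
w=capture('wrist')
for y in (76,79,82,85): print(y,[np.round(proj(w,(538.5,y+d,z)),0).tolist() for d,z in((17,0),(17,36),(-17,36),(11,42),(11,80))])
plan(538.5,79,227,90)
```

```text
76 [[318.0, 200.0], [318.0, 212.0], [318.0, 253.0], [318.0, 222.0], [318.0, 241.0]]
79 [[318.0, 197.0], [318.0, 209.0], [318.0, 250.0], [318.0, 219.0], [318.0, 237.0]]
82 [[318.0, 194.0], [318.0, 205.0], [318.0, 246.0], [318.0, 215.0], [318.0, 233.0]]
85 [[318.0, 190.0], [318.0, 201.0], [318.0, 243.0], [318.0, 211.0], [318.0, 228.0]]
-> (538.5, 79, 227, 90) row [-0.0213, -0.0007, 0.0683] -0.0 rows>= 1.7
```

```bash
cat >> h.py <<'E'
def orange(w,thr=60):
    v=cv2.cvtColor(w['color'],cv2.COLOR_RGB2HSV)
    org=((v[:,:,0]<16)&(v[:,:,1]>200)&(v[:,:,2]>120)).astype(np.uint8)
    _,L,S,C=cv2.connectedComponentsWithStats(org)
    return [(S[i].tolist(),np.round(C[i],1).tolist()) for i in range(1,len(S)) if S[i,4]>thr]
E
python3 - <<'E'
from h import *
w=capture('wrist');st();print(orange(w));find(w)
for x in (533,536,539): print(x,[np.round(proj(w,(x+d,78,30)),0).tolist() for d in(-17,17)])
E
```

```text
t 19.8 [539.5 100.3 295.4] [-179.87    0.     90.  ] w 55.0 f 0.0 [-0.  -0.3 -0.2]
[([297, 201, 43, 44, 950], [318.3, 218.7])]
polish0 tip 0.95 [318. 216.] [539.5  78.4   0. ]
polish0 rect 0.63 [318. 229.  43.  56.]
533 [[289.0, 228.0], [332.0, 228.0]]
536 [[293.0, 228.0], [336.0, 228.0]]
539 [[297.0, 228.0], [339.0, 228.0]]
```

```bash
python3 -m inch '[[-0.0225,0,0,0,0.6],[-0.0225,0,0.02,0,0.6],[-0.0225,0,0.045,0,0.6],[-0.0225,0,0.06,0,0.6],[-0.0225,0,0.068,0,0.6],[-0.0225,0,0.068,0,0.6],[-0.0225,0,0.068,0,0.6]]'; python3 -m inch '[[0,0,0,0,0],[0,0,0,0,0],[0,0,0,0,0],[0,0,0,0,0],[0,0,0,0,0],[0,0,0,0,0],[0,0,0,0,0]]'; python3 -m inch '[[0,0,-0.01,0,0],[0,0,-0.03,0,0],[0,0,-0.055,0,0],[0,0,-0.08,0,0],[0,0,-0.11,0,0],[0,0,-0.13,0,0],[0,0,-0.14,0,0],[0,0,-0.14,0,0]]'
python3 - <<'E'
from h import *
st();capture('wrist');capture('wrist');w=capture('wrist');print(orange(w));plan(628.6,73.5,368,87.2)
E
```

```text
time: 20.53
tool_pos: [539.9, 77.9, 228.7]
tcp_rot: [-3.142, -0.0, 1.571]
contact_force: [0.2, -0.2, 0.2]
grip_width: 55.2
finger_force: 0.0
time: 21.12
tool_pos: [539.8, 77.8, 228.8]
tcp_rot: [3.141, -0.0, 1.571]
contact_force: [0.7, -0.1, 2.1]
grip_width: 21.4
finger_force: 30.0
time: 21.78
tool_pos: [540.0, 77.8, 371.2]
tcp_rot: [3.137, -0.0, 1.571]
contact_force: [0.6, 0.9, -0.2]
grip_width: 21.3
finger_force: 30.0
t 21.8 [540.   77.8 371.2] [ 1.7972e+02 -1.0000e-02  9.0000e+01] w 21.3 f 30.0 [ 0.6  0.9 -0.2]
[([289, 194, 56, 44, 1383], [316.5, 213.1])]
-> (628.6, 73.5, 368, 87.2) row [-0.0043, 0.0893, -0.0011] 0.049 rows>= 2.1
```

```bash
python3 -m inch '[[-0.001,0.012,0,0.01,0],[-0.002,0.035,0,0.03,0],[-0.003,0.06,0,0.049,0],[-0.004,0.078,0,0.049,0],[-0.004,0.088,0,0.049,0],[-0.004,0.089,0,0.049,0],[-0.004,0.089,0.03,0.049,0],[-0.004,0.089,0.05,0.049,0]]'; python3 -m inch '[[0,0,0,0,0],[0,0,0,0,0],[0,0,0,0,0]]' ;python3 - <<'E'
from h import *
w=capture('wrist');print(orange(w));plan(628.6,73.5,239,87.2)
E
```

```text
time: 22.6
tool_pos: [628.0, 73.8, 316.1]
tcp_rot: [-3.139, -0.0, 1.522]
contact_force: [-1.1, -0.5, -2.3]
grip_width: 21.4
finger_force: 30.0
time: 22.85
tool_pos: [628.7, 73.8, 319.3]
tcp_rot: [3.141, -0.0, 1.522]
contact_force: [-0.6, 0.4, -0.8]
grip_width: 21.2
finger_force: 30.0
[([289, 194, 56, 44, 1371], [316.2, 213.0])]
-> (628.6, 73.5, 239, 87.2) row [-0.0004, -0.0004, 0.0809] -0.0 rows>= 1.9
```

```bash
python3 -m inch '[[0,0,0.015,0,0],[0,0,0.03,0,0],[0,0,0.045,0,0],[0,0,0.055,0,0],[0,0,0.055,0,0]]'; python3 -m inch '[[0,0,0.01,0,0],[0,0,0.02,0,0],[0,0,0.025,0,0],[0,0,0.025,0,0]]'
```

```text
time: 23.32
tool_pos: [628.3, 73.8, 262.4]
tcp_rot: [-3.139, 0.0, 1.522]
contact_force: [0.5, -0.0, -1.8]
grip_width: 21.6
finger_force: 30.0
time: 23.65
tool_pos: [628.5, 73.8, 237.4]
tcp_rot: [-3.14, -0.0, 1.522]
contact_force: [0.2, -0.8, -0.3]
grip_width: 21.4
finger_force: 30.0
```

```bash
python3 -m inch '[[0,0,0,0,0.6],[0,0,0,0,0.6],[0,0,0,0,0.6],[0,0,0,0,0.6],[0,0,0,0,0.6],[0,0,-0.04,0,0.6],[0,0,-0.08,0,0.6],[0,0,-0.12,0,0.6]]'; python3 -m inch '[[0.1,0,-0.03,0,0.6],[0.1,0,-0.03,0,0.6],[0.1,-0.03,-0.03,0,0.6],[0.1,-0.03,-0.03,0,0.6],[0.1,-0.03,-0.03,0,0.6],[0.1,-0.03,-0.03,0,0.6],[0.1,-0.03,-0.03,0,0.6]]'
python3 - <<'E'
from h import *
w=capture('wrist');st();find(w);print(orange(w));plan(581,311.5,370,90)
s=capture('scene')
for r in tip_of(s,'polish0'): print(round(r['conf'],2),np.round(back(s,r['centre'],8)))
E
```

```text
time: 24.32
tool_pos: [628.5, 73.8, 359.6]
tcp_rot: [-3.14, -0.0, 1.522]
contact_force: [1.4, 0.6, -0.5]
grip_width: 54.8
finger_force: 0.0
time: 24.9
tool_pos: [604.1, 174.2, 388.3]
tcp_rot: [-3.142, 0.0, 1.521]
contact_force: [0.2, -0.5, 0.2]
grip_width: 54.9
finger_force: 0.0
t 24.9 [604.2 174.  388.2] [-1.7999e+02  1.0000e-02  8.7110e+01] w 55.0 f 0.0 [ 0.  -0.7  0.5]
polish0 tip 0.65 [290.  43.] [582.4 312.9   0. ]
polish0 rect 0.69 [284.  34.  42.  50.]
polish0 rect 0.6 [348. 296.  22.  18.]
atomiser0 rect 0.73 [168. 196.  84.  58.]
atomiser0 rect 0.65 [167. 206.  64.  47.]
[([268, 18, 36, 36, 427], [288.1, 40.3])]
-> (581, 311.5, 370, 90) row [0.1358, -0.0299, 0.0182] -0.05 rows>= 3.4
0.77 [591. 309.   8.]
0.71 [ 574. -316.    8.]
0.68 [630.  73.   8.]
```

```bash
python3 -m inch '[[0.137,-0.029,0,-0.05,0.6],[0.137,-0.029,0,-0.05,0.6],[0.137,-0.029,0,-0.05,0.6],[0.137,-0.029,0,-0.05,0.6],[0.137,-0.029,0.03,-0.05,0.6],[0.137,-0.029,0.06,-0.05,0.6],[0.137,-0.029,0.06,-0.05,0.6],[0.137,-0.029,0.06,-0.05,0.6]]';python3 -c "
from h import *
plan(581.7,312,227,90)"
```

```text
time: 25.92
tool_pos: [581.3, 313.1, 327.3]
tcp_rot: [-3.138, 0.002, 1.572]
contact_force: [0.9, -0.5, -0.1]
grip_width: 55.2
finger_force: 0.0
-> (581.7, 312, 227, 90) row [-0.0009, 0.0008, 0.1002] 0.001 rows>= 2.4
```

```bash
python3 -m inch '[[-0.001,0,0.03,0,0.6],[-0.001,0,0.06,0,0.6],[-0.001,0,0.085,0,0.6],[-0.001,0,0.1,0,0.6],[-0.001,0,0.1,0,0.6]]'; python3 -m inch '[[0,0,0,0,0],[0,0,0,0,0],[0,0,0,0,0],[0,0,0,0,0],[0,0,0,0,0],[0,0,0,0,0],[0,0,0,0,0]]'; python3 -m inch '[[0,0,-0.01,0,0],[0,0,-0.03,0,0],[0,0,-0.055,0,0],[0,0,-0.08,0,0],[0,0,-0.11,0,0],[0,0,-0.13,0,0],[0,0,-0.15,0,0],[0,0,-0.15,0,0]]'
python3 - <<'E'
from h import *
st();capture('wrist');capture('wrist');w=capture('wrist');print(orange(w));plan(626.2,27.3,378,87.2)
E
```

```text
time: 26.33
tool_pos: [581.5, 311.7, 227.0]
tcp_rot: [-3.138, 0.001, 1.571]
contact_force: [0.5, -0.1, -0.1]
grip_width: 54.9
finger_force: 0.0
time: 26.92
tool_pos: [581.6, 312.5, 229.5]
tcp_rot: [3.14, -0.001, 1.572]
contact_force: [-0.6, 0.5, 3.9]
grip_width: 21.7
finger_force: 30.0
time: 27.58
tool_pos: [581.7, 312.6, 383.9]
tcp_rot: [3.134, -0.003, 1.572]
contact_force: [0.1, -0.4, -0.1]
grip_width: 21.1
finger_force: 30.0
t 27.6 [581.7 312.6 383.9] [179.56  -0.18  90.07] w 21.1 f 30.0 [ 0.1 -0.4 -0.1]
[([288, 191, 58, 47, 1399], [316.2, 210.7])]
-> (626.2, 27.3, 378, 87.2) row [-0.285, 0.0448, -0.0006] 0.05 rows>= 6.9
```

```bash
python3 -m inch '[[-0.012,0.002,0,0.01,0],[-0.035,0.006,0,0.02,0],[-0.07,0.012,0,0.03,0],[-0.11,0.018,0,0.05,0],[-0.15,0.024,0,0.05,0],[-0.19,0.03,0,0.05,0],[-0.225,0.036,0,0.05,0],[-0.255,0.04,0,0.05,0]]'; python3 -m inch '[[-0.02,0.004,0,0,0],[-0.028,0.004,0,0,0],[-0.03,0.004,0.02,0,0],[-0.03,0.004,0.05,0,0],[-0.03,0.004,0.065,0,0],[-0.03,0.004,0.065,0,0],[-0.03,0.004,0.065,0,0]]'
python3 - <<'E'
from h import *
w=capture('wrist');print(orange(w));plan(626.2,26.5,238,87.2)
E
```

```text
time: 28.4
tool_pos: [621.5, 53.9, 376.8]
tcp_rot: [-3.139, 0.001, 1.52]
contact_force: [0.7, 0.3, -1.8]
grip_width: 21.3
finger_force: 30.0
time: 28.98
tool_pos: [623.8, 27.5, 312.3]
tcp_rot: [-3.138, -0.0, 1.522]
contact_force: [1.3, -0.3, -0.6]
grip_width: 21.2
finger_force: 30.0
[([301, 124, 43, 40, 560], [320.8, 137.7]), ([288, 191, 57, 47, 1367], [316.3, 211.1])]
-> (626.2, 26.5, 238, 87.2) row [-0.0009, 0.002, 0.0758] 0.0 rows>= 1.8
```

```bash
python3 -m inch '[[-0.001,0.0015,0.015,0,0],[-0.001,0.0015,0.03,0,0],[-0.001,0.0015,0.045,0,0],[-0.001,0.0015,0.05,0,0],[-0.001,0.0015,0.05,0,0]]'; python3 -m inch '[[0,0,0.01,0,0],[0,0,0.02,0,0],[0,0,0.025,0,0],[0,0,0.025,0,0]]'
```

```text
time: 29.45
tool_pos: [625.6, 26.4, 263.4]
tcp_rot: [-3.141, -0.0, 1.522]
contact_force: [0.0, -0.3, -1.6]
grip_width: 21.0
finger_force: 30.0
time: 29.78
tool_pos: [625.5, 26.2, 237.7]
tcp_rot: [-3.141, -0.0, 1.522]
contact_force: [0.1, 0.3, -0.6]
grip_width: 21.5
finger_force: 30.0
```

```bash
python3 -m inch '[[0,0,0,0,0.6],[0,0,0,0,0.6],[0,0,0,0,0.6],[0,0,0,0,0.6],[0,0,0,0,0.6],[0,0,-0.04,0,0.6],[0,0,-0.08,0,0.6],[0,0,-0.12,0,0.6]]'; python3 -m inch '[[0.03,0,-0.03,-0.05,0.6],[0.26,-0.228,-0.04,-0.05,0.6],[0.26,-0.228,-0.04,-0.05,0.6],[0.26,-0.228,-0.04,-0.05,0.6],[0.26,-0.228,-0.04,-0.05,0.6],[0.26,-0.228,-0.04,-0.05,0.6],[0.26,-0.228,-0.04,-0.05,0.6],[0.26,-0.228,-0.04,-0.05,0.6]]' ; python3 -m inch '[[0.008,-0.008,0,0,0.6],[0.008,-0.008,0,0,0.6],[0.008,-0.008,0,0,0.6]]'
python3 - <<'E'
from h import *
capture('wrist');w=capture('wrist');st();find(w)
for r in trace(w,'atomiser0')[:1]:
    c=mline(w,r);print(r['conf'],r['rect'],cv2.minAreaRect(c))
cv2.imwrite('pics/w9.png',cv2.resize(w['color'][40:240,160:420],None,fx=3,fy=3)[:,:,::-1])
E
```

```text
time: 30.45
tool_pos: [625.4, 26.2, 359.6]
tcp_rot: [-3.14, -0.0, 1.522]
contact_force: [1.4, -0.6, 1.0]
grip_width: 55.0
finger_force: 0.0
time: 31.12
tool_pos: [430.8, 273.8, 397.9]
tcp_rot: [3.141, -0.0, 1.571]
contact_force: [1.0, 0.7, 0.1]
grip_width: 55.1
finger_force: 0.0
time: 31.37
tool_pos: [424.4, 280.9, 397.8]
tcp_rot: [3.14, 0.0, 1.574]
contact_force: [0.9, 0.6, 0.8]
grip_width: 55.0
finger_force: 0.0
t 31.5 [425.4 279.9 397.5] [1.7996e+02 1.0000e-02 9.0000e+01] w 54.9 f 0.0 [ 0.6  0.1 -0.4]
atomiser0 tip 0.79 [306.  79.] [412.5 383.7   0. ]
atomiser0 rect 0.87 [304.  75.  32.  41.]
0.75 [303.8, 75.2, 29.1, 40.5] ((304.0, 75.5), (37.0, 32.0), 90.0)
```

View pics/w9.png

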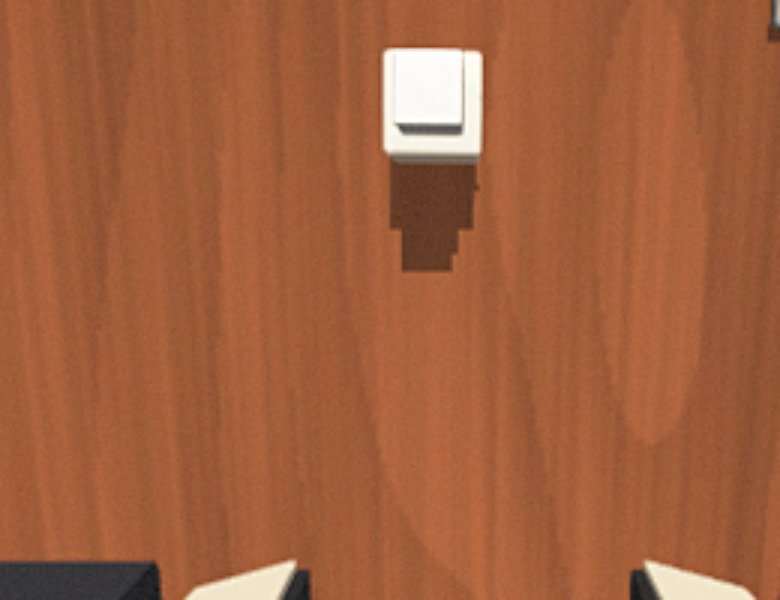

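Run:
```python
from h import *
w=capture('wrist');print(back(w,(302.7,69.3),82),back(w,(304.3,74.5),44))
plan(411.5,382.5,330,90)
```

```text
[412.49148916 383.00319594  82.        ] [412.49592293 383.011468    44.        ]
-> (411.5, 382.5, 330, 90) row [0.1024, -0.0136, 0.0673] -0.0 rows>= 3.0
```

```bash
python3 -m inch '[[0.04,-0.0126,0,0,0.6],[0.08,-0.0126,0,0,0.6],[0.103,-0.0126,0.02,0,0.6],[0.103,-0.0126,0.06,0,0.6],[0.103,-0.0126,0.1,0,0.6],[0.103,-0.0126,0.135,0,0.6],[0.103,-0.0126,0.16,0,0.6],[0.103,-0.0126,0.169,0,0.6]]'; python3 -m inch '[[0,0,0,0,0.6],[0,0,0,0,0],[0,0,0,0,0],[0,0,0,0,0],[0,0,0,0,0],[0,0,0,0,0],[0,0,0,0,0],[0,0,0,0,0]]'; python3 -m inch '[[0,0,-0.01,0,0],[0,0,-0.03,0,0],[0,0,-0.055,0,0],[0,0,-0.08,0,0],[0,0,-0.11,0,0],[0,0,-0.13,0,0],[0,0,-0.15,0,0],[0,0,-0.15,0,0]]'
python3 - <<'E'
from h import *
capture('wrist');w=capture('wrist');st();plan(623.9,-18.5,378,87.2)
for r in look_for(w,'atomiser0')[:2]: print(r)
E
```

```text
time: 32.43
tool_pos: [411.0, 382.7, 224.3]
tcp_rot: [-3.136, 0.004, 1.571]
contact_force: [-0.4, -0.0, 0.0]
grip_width: 55.3
finger_force: 0.0
time: 33.1
tool_pos: [411.9, 383.8, 229.2]
tcp_rot: [3.141, -0.001, 1.572]
contact_force: [-0.7, -0.9, 3.1]
grip_width: 19.7
finger_force: 30.0
time: 33.77
tool_pos: [412.1, 384.0, 383.4]
tcp_rot: [3.135, -0.005, 1.572]
contact_force: [1.2, -0.0, -0.3]
grip_width: 19.5
finger_force: 30.0
t 33.9 [411.6 383.6 379.1] [ 1.7994e+02 -5.0000e-02  9.0060e+01] w 19.5 f 30.0 [ 0.8 -0.2 -1.3]
-> (623.9, -18.5, 378, 87.2) row [-0.4023, 0.2119, 0.001] 0.05 rows>= 10.9
{'rect': [315.8, 245.4, 58.3, 99.0], 'conf': 0.59}
```

```bash
python3 -m inch '[[-0.009,0.005,0,0,0],[-0.027,0.014,0,0,0],[-0.053,0.028,0,0,0],[-0.086,0.045,0,0,0],[-0.121,0.064,0,0,0],[-0.157,0.082,0,0,0],[-0.185,0.098,0,0,0],[-0.2,0.106,0,0,0]]'; python3 -m inch '[[-0.012,0.006,0,0,0],[-0.036,0.019,0,0.01,0],[-0.07,0.037,0,0.02,0],[-0.106,0.056,0,0.03,0],[-0.142,0.075,0,0.05,0],[-0.175,0.092,0,0.05,0],[-0.195,0.103,0,0.05,0],[-0.202,0.106,0,0.05,0]]'; python3 -m inch '[[0,0,0,0,0],[0,0,0.02,0,0],[0,0,0.045,0,0],[0,0,0.06,0,0],[0,0,0.06,0,0],[0,0,0.06,0,0]]'
python3 - <<'E'
from h import *
w=capture('wrist');plan(623.9,-18.8,238,87.2)
for r in look_for(w,'atomiser0')[:2]: print(r)
E
```

```text
time: 34.58
tool_pos: [519.4, 179.7, 377.0]
tcp_rot: [-3.14, 0.002, 1.569]
contact_force: [0.9, 0.3, -0.9]
grip_width: 19.7
finger_force: 30.0
time: 35.25
tool_pos: [625.2, -21.7, 376.8]
tcp_rot: [-3.14, 0.001, 1.519]
contact_force: [0.1, -0.2, -1.6]
grip_width: 19.6
finger_force: 30.0
time: 35.75
tool_pos: [623.6, -16.6, 317.9]
tcp_rot: [-3.139, -0.001, 1.524]
contact_force: [0.4, 0.4, -0.4]
grip_width: 19.6
finger_force: 30.0
-> (623.9, -18.8, 238, 87.2) row [-0.0019, -0.0001, 0.0811] 0.001 rows>= 1.9
{'rect': [315.6, 245.1, 58.0, 101.1], 'conf': 0.68}
```

```bash
python3 -m inch '[[-0.002,0,0.015,0,0],[-0.002,0,0.03,0,0],[-0.002,0,0.045,0,0],[-0.002,0,0.055,0,0],[-0.002,0,0.055,0,0]]'; python3 -m inch '[[0,0,0.01,0,0],[0,0,0.02,0,0],[0,0,0.026,0,0],[0,0,0.026,0,0]]'
```

```text
time: 36.27
tool_pos: [623.7, -19.8, 262.3]
tcp_rot: [-3.139, -0.0, 1.522]
contact_force: [-0.2, -0.4, -1.4]
grip_width: 19.6
finger_force: 30.0
time: 36.6
tool_pos: [624.2, -20.2, 237.1]
tcp_rot: [3.141, -0.0, 1.522]
contact_force: [-0.5, -0.4, -1.8]
grip_width: 19.9
finger_force: 30.0
```

```bash
python3 -m inch '[[0,0,0,0,0.6],[0,0,0,0,0.6],[0,0,0,0,0.6],[0,0,0,0,0.6],[0,0,0,0,0.6],[0,0,-0.04,0,0.6],[0,0,-0.08,0,0.6],[0,0,-0.12,0,0.6]]'; python3 -m inch '[[-0.02,0,-0.04,0,0.6],[-0.4,-0.1,-0.06,0,0.6],[-0.4,-0.1,-0.06,0,0.6],[-0.4,-0.1,-0.06,0,0.6],[-0.4,-0.1,-0.06,0,0.6],[-0.4,-0.1,-0.06,0,0.6],[-0.4,-0.1,-0.06,0,0.6],[-0.4,-0.1,-0.06,0,0.6]]' ; python3 -c "
from h import *
st();plan(490,-430,420,90)"
```

```text
time: 37.27
tool_pos: [623.8, -20.1, 358.4]
tcp_rot: [-3.14, -0.0, 1.522]
contact_force: [1.1, -0.1, -0.5]
grip_width: 55.3
finger_force: 0.0
time: 37.93
tool_pos: [534.6, -318.2, 411.9]
tcp_rot: [3.141, 0.0, 1.522]
contact_force: [1.0, 0.5, -0.1]
grip_width: 55.1
finger_force: 0.0
t 37.9 [ 534.6 -318.2  411.9] [1.7998e+02 1.0000e-02 8.7200e+01] w 55.1 f 0.0 [ 1.   0.5 -0.1]
-> (490, -430, 420, 90) row [-0.1139, -0.039, -0.0081] -0.049 rows>= 2.9
```

```bash
python3 -m inch '[[-0.111,-0.037,-0.01,-0.049,0.6],[-0.111,-0.037,-0.01,-0.049,0.6],[-0.111,-0.037,-0.01,-0.049,0.6],[-0.111,-0.037,-0.01,-0.049,0.6],[-0.111,-0.037,-0.01,-0.049,0.6],[-0.111,-0.037,-0.01,-0.049,0.6],[-0.111,-0.037,-0.01,-0.049,0.6]]';python3 - <<'E'
from h import *
w=capture('wrist');st();find(w);save(w,'w10.png')
for r in trace(w,'atomiser0')[:2]:
    c=mline(w,r);print(r['conf'],r['rect'],cv2.minAreaRect(c))
E
```

```text
time: 38.52
tool_pos: [493.8, -424.3, 421.5]
tcp_rot: [3.142, -0.001, 1.572]
contact_force: [-0.2, 0.3, -0.2]
grip_width: 55.3
finger_force: 0.0
t 38.6 [ 494.  -424.1  421.6] [ 1.800e+02 -3.000e-02  9.011e+01] w 54.9 f 0.0 [-0.5 -0.1  1.1]
polish0 tip 0.67 [379.  75.] [ 565.7 -314.     0. ]
polish0 rect 0.97 [387.  76.  46.  37.]
atomiser0 tip 0.86 [258. 120.] [ 422.9 -365.5    0. ]
atomiser0 tip 0.82 [297.  38.] [ 470.9 -273.9    0. ]
atomiser0 rect 0.86 [253. 118.  39.  30.]
atomiser0 rect 0.78 [296.  31.  42.  51.]
0.86 [252.8, 118.8, 42.1, 36.0] ((251.7886962890625, 118.46038055419922), (38.45487594604492, 31.083332061767578), 10.619654655456543)
0.77 [296.9, 28.6, 39.1, 52.7] ((295.23077392578125, 29.846160888671875), (48.2589225769043, 34.39141082763672), 56.3099365234375)
```

View pics/w10.png

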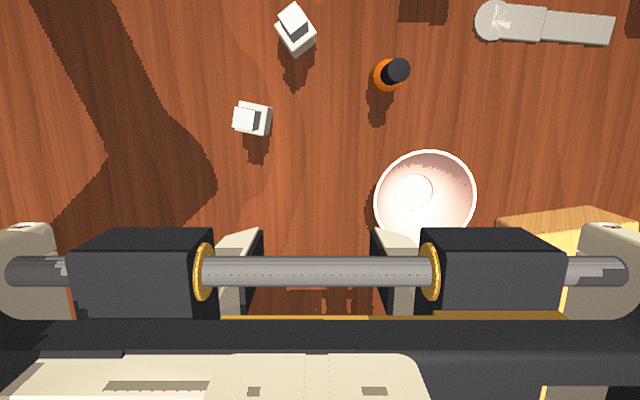

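```bash
cat >> h.py <<'E'
def caps(w,boxes,thr=225):
    g=cv2.cvtColor(w['color'],6)
    for (u,v,ww,hh) in boxes:
        x0,y0=max(0,int(u-ww/2-4)),max(0,int(v-hh/2-4))
        m=np.zeros_like(g);m[y0:int(v+hh/2+4),x0:int(u+ww/2+4)]=1
        for t in (thr,150,110):
            b=((g>t)&(m>0)).astype(np.uint8);b[:, :]=b
            n,L,S,C=cv2.connectedComponentsWithStats(b)
            if n<2: continue
            i=1+np.argmax(S[1:,4]);c,_=cv2.findContours((L==i).astype(np.uint8),0,2);c=max(c,key=cv2.contourArea)
            z=82 if t==thr else 44
            P=np.array([back(w,p,z)[:2] for p in c[:,0]],np.float32);r=cv2.minAreaRect(P)
            print(t,S[i].tolist(),np.round(r[0],1),np.round(r[1],1),round(r[2],1))
E
python3 - <<'E'
from h import *
w=capture('wrist');st()
caps(w,[(253,118,39,30),(296,31,42,51)])
print('polish',back(w,(399,70),80),back(w,(395,73),60))
# enlarged
cv2.imwrite('pics/w11.png',cv2.resize(w['color'][0:145,220:420],None,fx=4,fy=4,interpolation=2)[:,:,::-1])
E
```

```text
t 38.9 [ 493.6 -424.9  421.6] [179.99   0.    90.05] w 54.8 f 0.0 [ 0.2  1.1 -0.4]
225 [232, 100, 35, 35, 727] [ 428.3 -361.2] [27.2 30.2] 78.9
150 [232, 100, 38, 35, 879] [ 421.3 -361.7] [32.2 36.6] 78.1
110 [231, 99, 43, 37, 944] [ 423.4 -362.1] [32.8 41.3] 78.1
225 [275, 1, 42, 49, 855] [ 472.1 -281.5] [27.1 31.6] 36.0
150 [274, 1, 43, 50, 1002] [ 469.6 -272.6] [31.8 36.5] 35.4
110 [274, 1, 43, 51, 1109] [ 471.  -275.1] [32.6 42.7] 36.0
polish [ 569.30735498 -318.91482043   80.        ] [ 570.29944985 -319.24914108   60.        ]
```

View pics/w11.png

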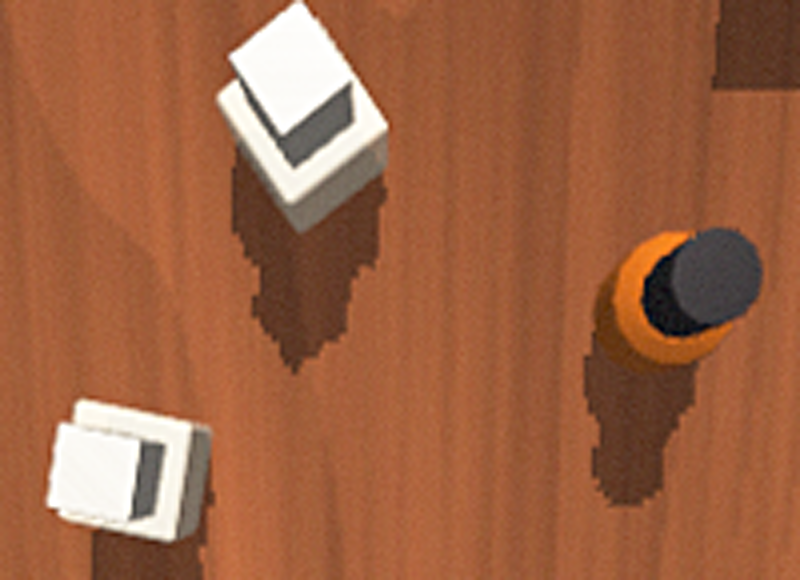

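Run:
```python
from h import *
w=capture('wrist')
for u in [(293,17.3),(244.6,118)]: print(back(w,u,82))
print(back(w,(219.5+77/4*1,0),44))
for c in ([(298,2),(352,82),(288,134),(230,58)],[(65,422),(148,438),(133,522),(48,505)]):
    P=np.array([back(w,(220+a/4-.4,b/4-.4),82)[:2] for a,b in c]);print(P.mean(0),[np.round([np.hypot(*d),np.degrees(np.arctan2(d[1],d[0]))],1) for d in np.roll(P,-1,0)-P])
plan(422,-364,330,79)
```

```text
[ 471.62181859 -275.50698186   82.        ]
[ 423.84413794 -362.52028293   82.        ]
[ 416.09422337 -250.33648504   44.        ]
[ 471.27869969 -275.22446698] [array([ 19.8, -53.5]), array([  17.9, -143.8]), array([ 19.9, 129.3]), array([18.9, 36. ])]
[ 423.50519808 -362.16974623] [array([ 19.8, -10.6]), array([  20.1, -103. ]), array([ 20.6, 168.9]), array([19.9, 74.7])]
-> (422, -364, 330, 79) row [0.0611, -0.0714, 0.0916] 0.193 rows>= 3.1
```

```bash
python3 -m inch '[[0.0626,-0.07,0,0.1,0.6],[0.0626,-0.07,0,0.21,0.6],[0.0626,-0.07,0.03,0.21,0.6],[0.0626,-0.07,0.065,0.21,0.6],[0.0626,-0.07,0.105,0.21,0.6],[0.0626,-0.07,0.145,0.21,0.6],[0.0626,-0.07,0.175,0.21,0.6],[0.0626,-0.07,0.194,0.21,0.6]]'; python3 -m inch '[[0,0,0,0,0.6],[0,0,0,0,0],[0,0,0,0,0],[0,0,0,0,0],[0,0,0,0,0],[0,0,0,0,0],[0,0,0,0,0],[0,0,0,0,0]]'; python3 -m inch '[[0,0,-0.01,0,0],[0,0,-0.03,0,0],[0,0,-0.055,0,0],[0,0,-0.08,0,0],[0,0,-0.11,0,0],[0,0,-0.13,0,0],[0,0,-0.15,0,0],[0,0,-0.15,0,0]]'
python3 - <<'E'
from h import *
capture('wrist');w=capture('wrist');st();plan(617.2,-156.5,378,87.2)
for r in look_for(w,'atomiser0')[:2]: print(r)
E
```

```text
time: 39.58
tool_pos: [422.5, -362.0, 224.2]
tcp_rot: [-3.138, -0.003, 1.361]
contact_force: [-0.7, 0.0, 0.6]
grip_width: 54.9
finger_force: 0.0
time: 40.25
tool_pos: [423.4, -363.0, 228.3]
tcp_rot: [3.14, 0.001, 1.361]
contact_force: [-0.5, 0.7, 5.5]
grip_width: 20.0
finger_force: 30.0
time: 40.92
tool_pos: [423.5, -363.2, 382.3]
tcp_rot: [3.135, 0.005, 1.361]
contact_force: [0.5, -1.2, -0.2]
grip_width: 19.8
finger_force: 30.0
t 41.0 [ 423.1 -362.7  378. ] [1.7995e+02 3.0000e-02 7.7970e+01] w 20.0 f 30.0 [-0.   0.3 -1.4]
-> (617.2, -156.5, 378, 87.2) row [0.2422, 0.1469, -0.0] -0.161 rows>= 6.8
{'rect': [347.5, 79.3, 44.3, 44.5], 'conf': 0.72}
{'rect': [317.6, 242.1, 62.0, 99.6], 'conf': 0.64}
```

```bash
python3 -m inch '[[0.01,0.006,0,0,0],[0.03,0.018,0,-0.04,0],[0.06,0.036,0,-0.08,0],[0.093,0.056,0,-0.12,0],[0.127,0.077,0,-0.161,0],[0.16,0.097,0,-0.161,0],[0.192,0.116,0,-0.161,0],[0.22,0.133,0,-0.161,0]]'; python3 -c "
from h import *
plan(617.2,-156.5,378,87.2)"
```

```text
time: 41.73
tool_pos: [600.6, -172.4, 375.8]
tcp_rot: [-3.139, -0.002, 1.523]
contact_force: [-0.4, -0.8, -0.8]
grip_width: 20.1
finger_force: 30.0
-> (617.2, -156.5, 378, 87.2) row [0.0167, 0.0158, -0.0022] 0.001 rows>= 0.6
```

```bash
python3 -m inch '[[0.014,0.012,0,0,0],[0.018,0.016,0,0,0],[0.018,0.016,0.02,0,0],[0.018,0.016,0.045,0,0],[0.018,0.016,0.06,0,0],[0.018,0.016,0.06,0,0],[0.018,0.016,0.06,0,0]]'
python3 - <<'E'
from h import *
w=capture('wrist');plan(617.4,-156.5,238,87.2)
for r in look_for(w,'atomiser0')[:2]: print(r)
for r in tip_of(w,'pocket0')[:3]: print(round(r['conf'],2),np.round(back(w,r['centre'],8),1))
E
```

```text
time: 42.32
tool_pos: [615.7, -158.3, 316.2]
tcp_rot: [-3.138, -0.001, 1.521]
contact_force: [0.3, -0.3, -0.0]
grip_width: 19.8
finger_force: 30.0
-> (617.4, -156.5, 238, 87.2) row [0.002, 0.0013, 0.0796] -0.001 rows>= 1.9
{'rect': [319.9, 18.9, 47.8, 37.7], 'conf': 0.86}
{'rect': [317.2, 243.0, 59.1, 101.8], 'conf': 0.57}
0.87 [622.  -64.1   8. ]
0.84 [ 620.  -109.2    8. ]
0.76 [ 620.  -155.8    8. ]
```

```bash
python3 -m inch '[[0.002,0.0015,0.015,0,0],[0.002,0.0015,0.03,0,0],[0.002,0.0015,0.045,0,0],[0.002,0.0015,0.055,0,0],[0.002,0.0015,0.055,0,0]]'; python3 -m inch '[[0,0,0.01,0,0],[0,0,0.02,0,0],[0,0,0.025,0,0],[0,0,0.025,0,0]]'
```

```text
time: 42.88
tool_pos: [617.2, -156.3, 261.2]
tcp_rot: [-3.139, -0.001, 1.522]
contact_force: [-0.4, -0.7, -0.4]
grip_width: 19.7
finger_force: 30.0
time: 43.22
tool_pos: [617.5, -156.3, 236.8]
tcp_rot: [-3.141, -0.0, 1.522]
contact_force: [-0.3, -0.3, -0.7]
grip_width: 19.6
finger_force: 30.0
```

```bash
python3 -m inch '[[0,0,0,0,0.6],[0,0,0,0,0.6],[0,0,0,0,0.6],[0,0,0,0,0.6],[0,0,0,0,0.6],[0,0,-0.04,0,0.6],[0,0,-0.08,0,0.6],[0,0,-0.12,0,0.6]]'; python3 -m inch '[[-0.03,0,-0.03,0,0.6],[-0.24,-0.066,-0.04,0,0.6],[-0.24,-0.066,-0.04,0,0.6],[-0.24,-0.066,-0.04,0,0.6],[-0.24,-0.066,-0.04,0,0.6],[-0.24,-0.066,-0.04,0,0.6],[-0.24,-0.066,-0.04,-0.05,0.6],[-0.24,-0.066,-0.04,-0.05,0.6]]' ; python3 -m inch '[[0,0,0,0,0.6],[0,0,0,0,0.6],[0,0,0,0,0.6]]';python3 - <<'E'
from h import *
w=capture('wrist');st();find(w);plan(570,-319,330,87.2)
g=w['color'].max(2)
for r in look_for(w,'polish0')[:1]:
    u,v,a,b=r['rect'];x0,y0=max(0,int(u-a/2)),max(0,int(v-b/2));m=(g[y0:int(v+b/2),x0:int(u+a/2)]<85).astype(np.uint8)
    n,L,S,C=cv2.connectedComponentsWithStats(m);i=1+np.argmax(S[1:,4]);print(S[i],C[i]+[x0,y0],back(w,C[i]+[x0,y0],68))
E
```

```text
time: 43.88
tool_pos: [617.4, -156.2, 358.5]
tcp_rot: [-3.14, -0.001, 1.522]
contact_force: [1.8, -0.8, -0.3]
grip_width: 54.8
finger_force: 0.0
time: 44.55
tool_pos: [537.9, -396.6, 397.4]
tcp_rot: [-3.141, 0.001, 1.569]
contact_force: [0.1, 0.0, -0.0]
grip_width: 55.1
finger_force: 0.0
time: 44.8
tool_pos: [540.7, -391.3, 397.6]
tcp_rot: [3.141, -0.001, 1.573]
contact_force: [0.5, 0.2, 0.5]
grip_width: 55.1
finger_force: 0.0
t 44.9 [ 540.7 -391.3  397.6] [ 1.7999e+02 -2.0000e-02  9.0150e+01] w 55.6 f 0.0 [ 0.2  0.2 -1.1]
polish0 tip 0.66 [341. 109.] [ 567.6 -319.8    0. ]
polish0 rect 0.6 [345. 106.  38.  33.]
atomiser0 tip 0.8 [252.  66.] [ 469.6 -274.5    0. ]
atomiser0 rect 0.79 [248.  61.  50.  47.]
-> (570, -319, 330, 87.2) row [0.0729, 0.0297, 0.0676] 0.051 rows>= 2.5
[ 10   4  26  24 482] [348.5373444  106.04564315] [ 569.05791818 -317.77382247   68.        ]
```

```bash
python3 -m inch '[[0.04,0.016,0,0.05,0.6],[0.073,0.0286,0,0.05,0.6],[0.073,0.0286,0.03,0.05,0.6],[0.073,0.0286,0.065,0.05,0.6],[0.073,0.0286,0.105,0.05,0.6],[0.073,0.0286,0.14,0.05,0.6],[0.073,0.0286,0.16,0.05,0.6],[0.073,0.0286,0.17,0.05,0.6]]'; python3 -m inch '[[0,0,0,0,0.6],[0,0,0,0,0],[0,0,0,0,0],[0,0,0,0,0],[0,0,0,0,0],[0,0,0,0,0],[0,0,0,0,0],[0,0,0,0,0]]'; python3 -m inch '[[0,0,-0.01,0,0],[0,0,-0.03,0,0],[0,0,-0.055,0,0],[0,0,-0.08,0,0],[0,0,-0.11,0,0],[0,0,-0.13,0,0],[0,0,-0.15,0,0],[0,0,-0.15,0,0]]'
python3 - <<'E'
from h import *
capture('wrist');w=capture('wrist');st();plan(619.8,-110,378,87.2)
print(orange(w))
E
```

```text
time: 45.77
tool_pos: [567.7, -318.9, 223.7]
tcp_rot: [-3.137, -0.003, 1.522]
contact_force: [-0.6, 0.6, 0.4]
grip_width: 55.2
finger_force: 0.0
time: 46.43
tool_pos: [568.6, -319.9, 228.3]
tcp_rot: [3.141, 0.001, 1.522]
contact_force: [0.4, -0.3, 4.4]
grip_width: 21.7
finger_force: 30.0
time: 47.1
tool_pos: [568.8, -319.9, 383.0]
tcp_rot: [3.135, 0.004, 1.522]
contact_force: [0.4, 0.0, -0.3]
grip_width: 21.5
finger_force: 30.0
t 47.2 [ 568.3 -319.7  378.1] [1.7994e+02 3.0000e-02 8.7200e+01] w 21.4 f 30.0 [ 0.  -0.7 -1.8]
-> (619.8, -110, 378, 87.2) row [0.2119, 0.0411, 0.0] -0.0 rows>= 5.2
[([289, 190, 57, 47, 1424], [316.5, 209.1])]
```

```bash
python3 -m inch '[[0.01,0.002,0,0,0],[0.03,0.006,0,0,0],[0.062,0.012,0,0,0],[0.1,0.02,0,0,0],[0.138,0.027,0,0,0],[0.172,0.034,0,0,0],[0.198,0.039,0,0,0],[0.2105,0.041,0,0,0]]';  python3 -m inch '[[0,0,0,0,0],[0,0,0,0,0],[0,0,0.02,0,0],[0,0,0.045,0,0],[0,0,0.06,0,0],[0,0,0.06,0,0],[0,0,0.06,0,0]]'
python3 - <<'E'
from h import *
w=capture('wrist');plan(620,-111.5,238,87.2);print(orange(w))
E
```

```text
time: 47.87
tool_pos: [620.0, -107.3, 375.8]
tcp_rot: [-3.139, -0.002, 1.525]
contact_force: [0.1, -0.1, -0.2]
grip_width: 21.4
finger_force: 30.0
time: 48.45
tool_pos: [619.4, -113.2, 316.7]
tcp_rot: [-3.139, -0.0, 1.52]
contact_force: [-0.2, 0.9, -0.5]
grip_width: 21.2
finger_force: 30.0
-> (620, -111.5, 238, 87.2) row [0.0015, 0.0002, 0.08] -0.002 rows>= 1.9
[([292, 0, 48, 30, 654], [316.1, 15.3]), ([288, 190, 58, 47, 1382], [316.3, 209.3])]
```

```bash
python3 -m inch '[[0.001,0,0.015,0,0],[0.001,0,0.03,0,0],[0.001,0,0.045,0,0],[0.001,0,0.055,0,0],[0.001,0,0.055,0,0]]'; python3 -m inch '[[0,0,0.01,0,0],[0,0,0.02,0,0],[0,0,0.025,0,0],[0,0,0.025,0,0]]'
```

```text
time: 48.92
tool_pos: [619.5, -111.0, 261.5]
tcp_rot: [-3.14, -0.0, 1.521]
contact_force: [-1.1, -0.3, -0.9]
grip_width: 21.7
finger_force: 30.0
time: 49.25
tool_pos: [619.7, -110.6, 236.7]
tcp_rot: [-3.141, -0.0, 1.522]
contact_force: [0.4, -0.5, -0.2]
grip_width: 21.4
finger_force: 30.0
```

```bash
python3 -m inch '[[0,0,0,0,0.6],[0,0,0,0,0.6],[0,0,0,0,0.6],[0,0,0,0,0.6],[0,0,0,0,0.6],[0,0,-0.04,0,0.6],[0,0,-0.08,0,0.6],[0,0,-0.12,0,0.6]]'; python3 -m inch '[[-0.03,0,-0.03,0,0.6],[-0.23,-0.094,-0.04,-0.677,0.6],[-0.23,-0.094,-0.04,-0.677,0.6],[-0.23,-0.094,-0.04,-0.677,0.6],[-0.23,-0.094,-0.04,-0.677,0.6],[-0.23,-0.094,-0.04,-0.677,0.6],[-0.23,-0.094,-0.04,-0.677,0.6],[-0.23,-0.094,-0.04,-0.677,0.6]]' ; python3 -m inch '[[0,0,0,0,0.6],[0,0,0,0,0.6],[0,0,0,0,0.6]]';python3 - <<'E'
from h import *
w=capture('wrist');st();find(w);plan(471.5,-275.3,330,126.3)
for r in look_for(w,'atomiser0')[:1]: caps(w,[r['rect']]); caps(w,[r['rect']],238)
E
```

```text
time: 49.92
tool_pos: [619.5, -110.5, 358.5]
tcp_rot: [-3.14, -0.001, 1.522]
contact_force: [1.1, 0.1, 0.1]
grip_width: 55.3
finger_force: 0.0
time: 50.58
tool_pos: [512.1, -339.9, 397.8]
tcp_rot: [-3.14, 0.001, 2.198]
contact_force: [-0.6, 1.0, -0.1]
grip_width: 55.0
finger_force: 0.0
time: 50.83
tool_pos: [515.2, -334.5, 397.5]
tcp_rot: [3.141, -0.0, 2.199]
contact_force: [-0.2, 1.0, -0.6]
grip_width: 54.7
finger_force: 0.0
t 50.9 [ 515.3 -334.4  397.5] [ 1.7998e+02 -2.0000e-02  1.2605e+02] w 55.2 f 0.0 [0.7 0.4 0.4]
polish0 tip 0.78 [518.  59.] [ 618.1 -106.     0. ]
polish0 rect 0.69 [553.  53.  82.  45.]
polish0 rect 0.35 [518.  89.  74.  38.]
atomiser0 tip 0.95 [318. 108.] [ 472.3 -274.2    0. ]
atomiser0 tip 0.6 [491.  96.] [ 620.5 -151.1    0. ]
atomiser0 rect 0.61 [318. 105.  30.  30.]
-> (471.5, -275.3, 330, 126.3) row [0.0738, -0.0002, 0.0675] -0.004 rows>= 2.4
225 [302, 91, 31, 32, 931] [ 471.6 -275.5] [26.6 26.2] 36.0
150 [301, 90, 33, 34, 1055] [ 471.3 -274.8] [31.6 31.4] 36.0
110 [301, 90, 33, 34, 1104] [ 471.2 -274.8] [31.9 31.4] 36.0
238 [302, 91, 31, 32, 855] [ 471.6 -275.5] [26.6 26.2] 36.0
150 [301, 90, 33, 34, 1055] [ 471.3 -274.8] [31.6 31.4] 36.0
110 [301, 90, 33, 34, 1104] [ 471.2 -274.8] [31.9 31.4] 36.0
```

```bash
python3 -m inch '[[0.04,0,0,0,0.6],[0.074,0,0,0,0.6],[0.074,0,0.03,0,0.6],[0.074,0,0.065,0,0.6],[0.074,0,0.105,0,0.6],[0.074,0,0.14,0,0.6],[0.074,0,0.16,0,0.6],[0.074,0,0.17,0,0.6]]'; python3 -m inch '[[0,0,0,0,0.6],[0,0,0,0,0],[0,0,0,0,0],[0,0,0,0,0],[0,0,0,0,0],[0,0,0,0,0],[0,0,0,0,0],[0,0,0,0,0]]'; python3 -m inch '[[0,0,-0.01,0,0],[0,0,-0.03,0,0],[0,0,-0.055,0,0],[0,0,-0.08,0,0],[0,0,-0.11,0,0],[0,0,-0.13,0,0],[0,0,-0.15,0,0],[0,0,-0.15,0,0]]'
python3 - <<'E'
from h import *
capture('wrist');w=capture('wrist');st();plan(622,-65,378,87.2)
for r in look_for(w,'atomiser0')[:3]: print(r)
E
```

```text
time: 51.8
tool_pos: [470.5, -275.0, 224.5]
tcp_rot: [-3.14, -0.005, 2.199]
contact_force: [-1.2, -0.3, -0.6]
grip_width: 54.9
finger_force: 0.0
time: 52.47
tool_pos: [471.2, -275.8, 227.8]
tcp_rot: [3.141, 0.0, 2.199]
contact_force: [0.3, 0.9, 2.6]
grip_width: 19.9
finger_force: 30.0
time: 53.13
tool_pos: [471.6, -276.1, 382.4]
tcp_rot: [3.139, 0.008, 2.199]
contact_force: [0.5, -0.5, -1.2]
grip_width: 20.2
finger_force: 30.0
t 53.2 [ 471.  -275.7  378.1] [1.7998e+02 8.0000e-02 1.2598e+02] w 19.8 f 30.0 [-0.9  0.6 -1.5]
-> (622, -65, 378, 87.2) row [0.0817, 0.246, 0.0001] 0.677 rows>= 6.2
{'rect': [519.4, 169.9, 75.4, 46.1], 'conf': 0.92}
{'rect': [613.5, 53.9, 50.5, 54.7], 'conf': 0.85}
{'rect': [317.6, 243.1, 59.9, 98.4], 'conf': 0.84}
```

```bash
python3 -m inch '[[0.003,0.01,0,0.05,0],[0.01,0.03,0,0.15,0],[0.02,0.062,0,0.27,0],[0.033,0.1,0,0.38,0],[0.046,0.138,0,0.49,0],[0.058,0.175,0,0.58,0],[0.069,0.208,0,0.65,0],[0.077,0.232,0,0.677,0]]'; python3 -c "
from h import *
plan(622,-65,378,87.2)"
```

```text
time: 53.95
tool_pos: [614.7, -74.3, 375.4]
tcp_rot: [-3.138, -0.001, 1.52]
contact_force: [0.2, -1.0, -1.1]
grip_width: 20.0
finger_force: 30.0
-> (622, -65, 378, 87.2) row [0.0097, 0.0068, -0.0026] -0.002 rows>= 0.3
```

```bash
python3 -m inch '[[0.008,0.006,0,0,0],[0.012,0.009,0,0,0],[0.012,0.009,0.02,0,0],[0.012,0.009,0.045,0,0],[0.012,0.009,0.06,0,0],[0.012,0.009,0.06,0,0],[0.012,0.009,0.06,0,0]]'
python3 - <<'E'
from h import *
capture('wrist');w=capture('wrist');plan(622,-65,238,87.2)
for r in look_for(w,'atomiser0')[:3]: print(r)
E
```

```text
time: 54.53
tool_pos: [622.7, -66.7, 316.5]
tcp_rot: [-3.139, -0.0, 1.521]
contact_force: [1.0, -0.6, -0.2]
grip_width: 20.0
finger_force: 30.0
-> (622, -65, 238, 87.2) row [0.0014, -0.0015, 0.0806] -0.001 rows>= 1.9
{'rect': [318.9, 242.5, 58.1, 100.2], 'conf': 0.77}
{'rect': [315.9, 141.9, 40.5, 41.9], 'conf': 0.77}
{'rect': [314.8, 303.8, 35.2, 19.9], 'conf': 0.59}
```

```bash
python3 -m inch '[[0.0014,-0.0014,0.015,0,0],[0.0014,-0.0014,0.03,0,0],[0.0014,-0.0014,0.045,0,0],[0.0014,-0.0014,0.055,0,0],[0.0014,-0.0014,0.055,0,0]]'; python3 -m inch '[[0,0,0.01,0,0],[0,0,0.02,0,0],[0,0,0.025,0,0],[0,0,0.025,0,0]]'
```

```text
time: 55.1
tool_pos: [621.5, -64.2, 261.2]
tcp_rot: [-3.139, -0.0, 1.522]
contact_force: [-0.7, 0.3, -1.3]
grip_width: 20.0
finger_force: 30.0
time: 55.43
tool_pos: [621.7, -64.1, 236.5]
tcp_rot: [-3.14, -0.0, 1.522]
contact_force: [-0.4, 0.2, -1.0]
grip_width: 19.9
finger_force: 30.0
```

```bash
python3 -m inch '[[0,0,0,0,0.6],[0,0,0,0,0.6],[0,0,0,0,0.6],[0,0,0,0,0.6],[0,0,0,0,0.6],[0,0,-0.04,0,0.6],[0,0,-0.08,0,0.6],[0,0,-0.12,0,0.6]]'; python3 -m inch '[[0,0,-0.04,0,0.6],[0,-0.185,-0.04,-0.093,0.6],[0,-0.185,-0.04,-0.093,0.6],[0,-0.185,-0.04,-0.093,0.6],[0,-0.185,-0.04,-0.093,0.6],[0,-0.185,-0.04,-0.093,0.6],[0,-0.185,-0.04,-0.093,0.6],[0,-0.185,-0.04,-0.093,0.6]]' ; python3 -m inch '[[0,0,0,0,0.6],[0,0,0,0,0.6],[0,0,0,0,0.6]]';python3 - <<'E'
from h import *
w=capture('wrist');st();save(w,'w12.png');s=capture('scene')
for n in('polish0','atomiser0'):
  for r in tip_of(s,n):
    if r['conf']>.3: print(n,round(r['conf'],2),np.round(back(s,r['centre'],8)))
for q,z in((w,3),(s,3)):
  for r in tip_of(q,'cover')[:1]: print('cover',r['conf'],back(q,r['centre'],z))
cv2.imwrite('pics/c13.png',np.vstack([cv2.resize(s['color'][180:290,230:400],(640,330),interpolation=2),w['color'][0:250]])[:,:,::-1])
E
```

```text
time: 56.1
tool_pos: [621.6, -64.1, 358.6]
tcp_rot: [-3.14, -0.0, 1.522]
contact_force: [1.5, -0.2, -0.4]
grip_width: 55.0
finger_force: 0.0
time: 56.77
tool_pos: [436.7, -55.1, 398.4]
tcp_rot: [3.139, 0.001, 1.614]
contact_force: [-0.1, 0.2, 0.1]
grip_width: 55.2
finger_force: 0.0
time: 57.02
tool_pos: [438.0, -55.2, 397.3]
tcp_rot: [-3.141, -0.0, 1.615]
contact_force: [0.2, -0.0, 0.7]
grip_width: 55.0
finger_force: 0.0
t 57.1 [437.9 -55.2 397.2] [-1.7998e+02 -1.0000e-02  9.2540e+01] w 55.0 f 0.0 [-0.   0.1  0.4]
polish0 0.64 [627.  28.   8.]
polish0 0.47 [638.  75.   8.]
polish0 0.45 [ 612. -109.    8.]
atomiser0 0.83 [620. -17.   8.]
atomiser0 0.71 [ 620. -155.    8.]
atomiser0 0.68 [621. -61.   8.]
cover 0.71 [435.32914252   7.93487128   3.        ]
cover 0.92 [434.93342883  -2.95738495   3.        ]
```

View pics/c13.png

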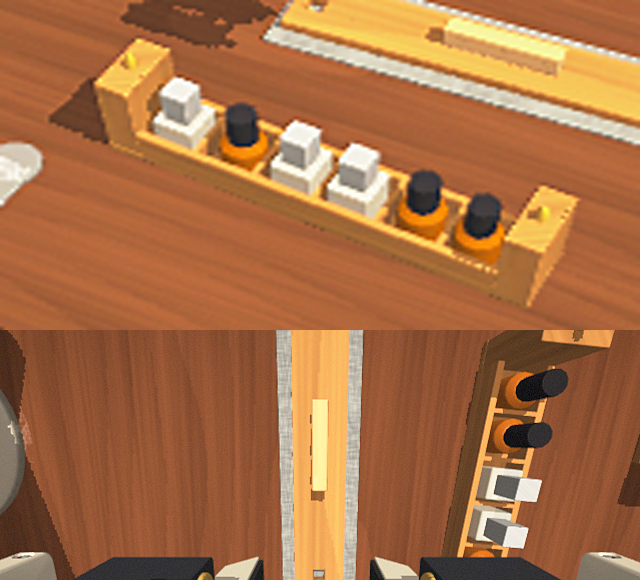

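Run:
```python
from h import *
w=capture('wrist');st()
im=w['color'].astype(int);print(im[110,320],im[110,304],im[40,320])
m=((im[:,:,2]>150)&(im[:,:,0]>220)).astype(np.uint8);m[:,:290]=0;m[:,345:]=0;m[210:]=0
n,L,S,C=cv2.connectedComponentsWithStats(m)
for i in range(1,n):
    if S[i,4]>100:
        c,_=cv2.findContours((L==i).astype(np.uint8),0,2);c=max(c,key=cv2.contourArea)
        print(S[i],cv2.minAreaRect(np.array([back(w,p,41)[:2] for p in c[:,0]],np.float32)))
g=cv2.cvtColor(w['color'],6).astype(int)
for r in (20,60,100,140,190,220): print(r,[(c,int(g[r,c+1]-g[r,c-1])) for c in range(270,375) if abs(g[r,c+1]-g[r,c-1])>22])
for r,a,b in((20,0,0),): pass
print('col320',[(r,int(g[r+1,320]-g[r-1,320])) for r in range(2,260) if abs(g[r+1,320]-g[r-1,320])>20])
```

```text
t 57.4 [437.3 -55.1 397.4] [-1.7999e+02 -1.0000e-02  9.2520e+01] w 55.3 f 0.0 [-0.2 -0.  -0. ]
[255 245 168] [245 174  89] [244 170  93]
[ 314   70   14   90 1199] ((437.406982421875, 9.33712387084961), (13.005334854125977, 86.64205169677734), 2.423757791519165)
20 [(276, 38), (277, 145), (278, 78), (291, -37), (293, 23), (362, -58), (363, -114), (364, -51)]
60 [(277, 40), (278, 132), (279, 67), (286, 27), (288, -31), (289, -25), (291, -50), (293, 50), (348, 33), (349, 27), (361, -105), (362, -97)]
100 [(278, 42), (279, 138), (280, 87), (293, -23), (311, -52), (312, 64), (313, 105), (327, -38), (328, -44), (347, 30), (360, -120), (361, -88), (362, 27)]
140 [(280, 120), (281, 76), (293, -37), (311, -46), (312, 66), (313, 102), (326, -28), (327, -78), (329, 26), (346, 30), (359, -138), (360, -113)]
190 [(281, 77), (282, 108), (283, 45), (289, 25), (291, -31), (357, -112), (358, -92)]
220 [(281, 41), (282, 118), (283, 68), (290, -24), (294, -34), (296, 24), (344, 40), (346, -26), (356, -118), (357, -103)]
col320 [(68, 29), (69, 78), (70, 29), (160, -96), (161, -122), (162, -33), (170, 32), (171, 69), (172, 31), (239, -64), (241, 103), (242, 45), (246, -117), (247, -65), (248, 32), (249, 31), (250, 32), (255, -71), (256, -43), (257, 36), (258, 37)]
```

```bash
python3 -m inch '[[0.04,0.003,0,0,0.6],[0.0625,0.003,0.01,0,0.6],[0.0625,0.003,0.045,0,0.6],[0.0625,0.003,0.085,0,0.6],[0.0625,0.003,0.125,0,0.6],[0.0625,0.003,0.15,0,0.6],[0.0625,0.003,0.17,0,0.6],[0.0625,0.003,0.17,0,0.6]]'; python3 -m inch '[[0,0,0,0,0.6],[0,0,0,0,0.6]]'; python3 -c "
from h import *
st();plan(438,7.4,198,92.45)"
```

```text
time: 58.03
tool_pos: [436.2, 7.7, 224.4]
tcp_rot: [-3.135, -0.001, 1.615]
contact_force: [-1.6, 0.6, -0.3]
grip_width: 55.2
finger_force: 0.0
time: 58.2
tool_pos: [438.0, 7.4, 228.6]
tcp_rot: [3.14, 0.0, 1.615]
contact_force: [0.1, -0.5, -0.2]
grip_width: 54.9
finger_force: 0.0
t 58.2 [438.    7.4 228.6] [1.799e+02 2.000e-02 9.252e+01] w 54.9 f 0.0 [ 0.1 -0.5 -0.2]
-> (438, 7.4, 198, 92.45) row [0.0, -0.0, 0.0306] 0.001 rows>= 0.7
```

```bash
python3 -m inch '[[0,0,0.012,0,0.6],[0,0,0.024,0,0.6],[0,0,0.029,0,0.6],[0,0,0.029,0,0.6],[0,0,0.029,0,0.6]]'; python3 -m inch '[[0,0,0,0,0],[0,0,0,0,0],[0,0,0,0,0],[0,0,0,0,0],[0,0,0,0,0],[0,0,0,0,0],[0,0,0,0,0],[0,0,0,0,0]]'; python3 -m inch '[[0,0,-0.01,0,0],[0,0,-0.03,0,0],[0,0,-0.06,0,0],[0,0,-0.09,0,0],[0,0,-0.12,0,0],[0,0,-0.15,0,0],[0,0,-0.18,0,0],[0,0,-0.195,0,0]]'
python3 - <<'E'
from h import *
capture('wrist');capture('wrist');st();plan(623,-43.3,393,87.3)
E
```

```text
time: 58.62
tool_pos: [437.7, 7.4, 199.4]
tcp_rot: [3.14, 0.0, 1.615]
contact_force: [0.0, -0.2, -0.5]
grip_width: 55.2
finger_force: 0.0
time: 59.28
tool_pos: [437.4, 7.5, 198.6]
tcp_rot: [3.141, -0.0, 1.615]
contact_force: [0.1, -0.3, 0.8]
grip_width: 15.6
finger_force: 30.0
time: 59.95
tool_pos: [437.4, 7.5, 396.7]
tcp_rot: [3.138, 0.001, 1.615]
contact_force: [0.4, 0.4, -2.4]
grip_width: 15.4
finger_force: 30.0
t 60.0 [437.7   7.5 395.7] [1.797e+02 6.000e-02 9.253e+01] w 15.5 f 30.0 [ 0.4  0.2 -2.5]
-> (623, -43.3, 393, 87.3) row [-0.0589, 0.1829, 0.0037] 0.091 rows>= 4.6
```

```bash
python3 -m inch '[[-0.003,0.01,0,0,0],[-0.01,0.032,0,0.01,0],[-0.02,0.064,0,0.03,0],[-0.032,0.1,0,0.05,0],[-0.044,0.136,0,0.07,0],[-0.053,0.164,0,0.085,0],[-0.058,0.18,0,0.091,0],[-0.059,0.183,0,0.091,0]]'; python3 -m inch '[[0,0,0,0,0],[0,0,0.02,0,0],[0,0,0.045,0,0],[0,0,0.065,0,0],[0,0,0.07,0,0],[0,0,0.07,0,0],[0,0,0.07,0,0]]'
python3 - <<'E'
from h import *
capture('wrist');w=capture('wrist');plan(623,-43.3,297,87.3);st()
s=capture('scene')
for r in tip_of(s,'cover')[:1]: print(r['conf'],back(s,r['centre'],130))
E
```

```text
time: 60.72
tool_pos: [625.4, -44.7, 389.2]
tcp_rot: [-3.138, -0.001, 1.523]
contact_force: [-1.0, -0.5, -1.7]
grip_width: 16.3
finger_force: 30.0
time: 61.3
tool_pos: [622.6, -43.2, 324.0]
tcp_rot: [3.142, -0.0, 1.524]
contact_force: [0.3, 0.3, -2.0]
grip_width: 15.9
finger_force: 30.0
-> (623, -43.3, 297, 87.3) row [0.0001, -0.0, 0.0282] 0.0 rows>= 0.7
t 61.4 [623.  -43.4 325.2] [1.7985e+02 1.0000e-02 8.7320e+01] w 15.7 f 30.0 [-0.5 -0.1 -1.7]
0.57 [620.00852029 -53.08831562 130.        ]
```

```bash
python3 -m inch '[[0,0,0.006,0,0],[0,0,0.012,0,0],[0,0,0.016,0,0],[0,0,0.016,0,0],[0,0,0.016,0,0]]'; python3 -m inch '[[0,0,0.004,0,0],[0,0,0.008,0,0],[0,0,0.008,0,0],[0,0,0.008,0,0]]'
```

```text
time: 61.92
tool_pos: [622.7, -43.4, 306.9]
tcp_rot: [-3.141, -0.0, 1.524]
contact_force: [0.5, -0.1, -2.2]
grip_width: 16.0
finger_force: 30.0
time: 62.25
tool_pos: [622.7, -43.4, 299.1]
tcp_rot: [-3.141, -0.0, 1.524]
contact_force: [0.4, 1.6, -1.7]
grip_width: 15.3
finger_force: 30.0
```

```bash
python3 -m inch '[[0,0,0.002,0,0],[0,0,0.003,0,0],[0,0,0.003,0,0]]'; python3 -m inch '[[0,0,0,0,0.5],[0,0,0,0,0.5],[0,0,0,0,0.5],[0,0,0,0,0.5],[0,0,0,0,0.5],[0,0,-0.02,0,0.5],[0,0,-0.06,0,0.5],[0,0,-0.1,0,0.5]]'; python3 -m inch '[[-0.06,0,0,0,0.6],[-0.06,0,0,0,0.6],[-0.06,0,0,0,0.6],[-0.06,0,0,0,0.6]]';python3 - <<'E'
from h import *
capture('wrist');w=capture('wrist');st();s=capture('scene')
for q in (w,s):
  for r in tip_of(q,'cover')[:1]: print('cover',r['conf'],back(q,r['centre'],100))
im=w['color'].astype(int)
m=((im[:,:,2]>140)&(im[:,:,0]>220)).astype(np.uint8);m[210:]=0;m[:,:250]=0;m[:,400:]=0
n,L,S,C=cv2.connectedComponentsWithStats(m)
for i in range(1,n):
    if S[i,4]>200:
        c,_=cv2.findContours((L==i).astype(np.uint8),0,2);c=max(c,key=cv2.contourArea)
        for z in (138,150): print(z,S[i],cv2.minAreaRect(np.array([back(w,p,z)[:2] for p in c[:,0]],np.float32)))
E
```

```text
time: 62.5
tool_pos: [622.7, -43.4, 296.3]
tcp_rot: [-3.141, -0.0, 1.524]
contact_force: [-0.9, -0.1, -1.6]
grip_width: 15.7
finger_force: 30.0
time: 63.17
tool_pos: [622.5, -43.4, 396.3]
tcp_rot: [-3.138, -0.001, 1.524]
contact_force: [1.6, -0.7, 1.0]
grip_width: 45.9
finger_force: 0.0
time: 63.5
tool_pos: [619.8, -104.2, 396.5]
tcp_rot: [-3.142, -0.0, 1.522]
contact_force: [-0.3, 0.7, -0.4]
grip_width: 54.8
finger_force: 0.0
t 63.6 [ 619.9 -102.7  396.1] [-1.7996e+02 -5.0000e-02  8.7320e+01] w 55.4 f 0.0 [ 0.  -0.1 -0.6]
cover 0.8 [619.05329911 -41.75316739 100.        ]
cover 0.85 [617.2719413  -43.18946428 100.        ]
138 [ 306   55   21  127 2473] ((621.5254516601562, -41.73125076293945), (87.54460144042969, 13.98969841003418), 87.3437728881836)
150 [ 306   55   21  127 2473] ((621.544189453125, -41.49407196044922), (83.15187072753906, 13.287729263305664), 87.34376525878906)
```

```bash
python3 -m inch '[[0,0,-0.03,0,0.6],[0,0,-0.03,0,0.6],[0,0,-0.03,0,0.6],[0,0,-0.03,0,0.6]]' >/dev/null; python3 -c "
from h import *
print(close_job())"
```

```text
the job is handed in; nothing more can be done
None
```

The job is handed in, though `close_job()` returned no verdict: all six bottles were upright in their pockets, and measurements show the cover back down over both pins. One polish bottle caught on a pocket divider at first, so I set it on the table and put it in again.

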